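# Refit a power pack: pry open, plug in the cells, press the seam

## Robot

A 6-joint arm with a two-finger parallel gripper is mounted at the origin on the work surface. World frame = base frame: x ahead of the robot, y to its left, z up, the work surface at z = 0. Lengths are in m, angles in rad, forces in N, time in s.
With the tool pointing down it reaches from about 0.35 to 0.775 m from the base axis. Payload 7.3 kg.
Tool frame: the origin (TCP) lies midway between the tips of the shut fingers; the grasp point (between the pads) lies 19 mm behind it (tcp_to_grasp is the distance from the TCP to the grasp point, in m); z points along the fingers, y is the line along which they close (so a half turn about z gives the same grasp; the last joint's range is limited). The gripper opens to 92 mm and grips with 3 to 60 N. Pads are 19 mm wide; open, the fingers measure 130 mm over their backs; the gripper's body (75 mm by 190 mm) begins 47 mm behind the grasp point.
Start: joints at [1.05, 0.342, 1.524, -0, 1.275, -0.146], TCP at [0.192, 0.489, 0.227] pointing down, gripper open.
Joint ranges: [-2.53, 2.53], [-0.77, 2.02], [0.04, 2.7], [-1, 4.14], [0.28, 2.66], [-3.11, 3.11]. Speed limits (rad/s): [2.57, 2.57, 3.14, 3.14, 3.14, 3.14].

## Interface

Orientations are given as [roll, pitch, yaw] about the fixed x, y, z axes, in that order (R = Rz(yaw) Ry(pitch) Rx(roll)).
In Python, from cell import observe, read_camera, calibration, hand_in, tcp_to_grasp gives the robot as it stands.
- The arm moves only by the tool send_rows, never from a script. Its argument "targets" is a list of rows, each a list of 5 numbers: the opening, from 0 (shut) to 1 (fully open), then the shift along the world's x, y, z in m, then the turn about the world's z in rad. A call has 1 to 5 rows; each row shifts and turns the commanded pose from where the row before left it; what a row does not reach is not made up. A row lasts 1/10 s, in which the tool goes at most 50 mm and 8.59 degrees, less where a joint would pass 70% of its speed; a pose out of reach is approached as far as the arm can. A call is refused whole if a number of a shift passes 0.05 or a number of a turn 0.15, either way. A call with a gripper value outside its range is refused whole. The fingers move at their own pace and stop on an object; "grip_force" is the grip in N (left out, the last holds). Time passes only in rows, so rows that do not move let the fingers close. It gives the time, the measured TCP pose, the force, the opening and the grip force at its end, in the units of the state.
- observe(): the state, without advancing time (a new reading comes with each control period).
- read_camera(name): name is "side" or "top" or "wrist"; returns (picture, depth): 480x640x3 uint8, red, green, blue; 480x640 float32, m along the optical axis (not along the pixel's ray), 0 where there is no reading.
- calibration(name): a dict with "intrinsics" (3x3 intrinsics, pixels), "world_to_cam" (4x4, takes a point from world to camera coordinates); the wrist camera has in their place "hand_eye" (4x4, takes a point from camera to tool coordinates, whose origin is the TCP and whose axes are the flange's). Camera axes: x right, y up, looking along -z (the intrinsics and any distortion apply to the point x, -y, -z); pixel columns grow to the right and rows downward; lengths in m; the calibration is good to about 2 mm. The wrist camera is an equidistant fisheye: a pixel r from the principal point sees the ray r / f radians off the axis. A picture is of the moment at which its call begins: read the wrist's pose just before it. calibration takes no time and is no camera call.
- hand_in(): hands the job in; it is judged then, once.
The state is a dict: "time": time; "qpos": joint angles; "qvel": joint speeds; "joint_efforts": joint torques, N m; "tool_pos": TCP position; "tool_rot": TCP orientation; "contact_force": force on the tool from outside, world axes, zero at the start; "torque": the same for the moment, N m; "opening": finger opening in m; "grip_force": force on a finger pad.
Only numpy, scipy, OpenCV 4.12 (cv2) and the standard library are available. Lean on these libraries where they do the work, as an engineer would, in place of code of your own. Each camera call takes 0.05 s, during which the arm holds its last target. There are 200 camera calls.

## Task

Take the pry tool from the mat, lever the power pack's cover up with its blade and open the cover wide, then plug every cell block on the bench fully home into a socket of its own. Shut the cover, take the seam presser and sweep its sprung foot along the cover's free-edge strip in one stroke, with light steady pressure, from the end near the robot to the far end. Put the pry tool lying and the presser standing on the tool mat again, and leave the other things on the bench alone.

Things in the scene. Friction and masses are not known exactly. Their poses are not given: they have to be found in the camera images.
- case: grey power pack case, fixed, 130 (its x) x 210 (y) x 72 mm tall, walls 5 mm; origin at the centre of its underside. Cover hinged along its +x side (robot's left); the wall on its -x side (robot's right) is only 62 mm tall, leaving a 10 mm gap under the cover. Its +y end is nearest the robot. Inside, a white socket plate, top 24 mm above the bench, with three sockets along y
- pry_gap (a point): middle of the pry gap, at the outer face of the low wall, 67 mm above the bench. The gap runs the case's length between the wall's top (62 mm) and the cover's underside (72 mm); behind it the case is hollow
- cover (a joint): angle of the flat cover: 0 shut, growing as its free edge rises, stop at 1.75 rad (leaning just past upright). The hinge is stiff (0.2 N m): the cover stays wherever it is left, and 2 to 4 N at its free edge move it. Mass 0.2 kg
- cover_hinge (a point): on the hinge axis at mid-length, 72 mm above the bench, in the plane of the cover's underside; axes turn with the cover: -x runs 130 mm across it to the free edge, y along the hinge, z out of its top face (the plate is 8 mm thick: top face at z = 8 mm). Shut, its axes are those of the case
- cover_seam (a point): middle of the seam strip, on the cover's top face, 20 mm in from the free edge, 110 mm from the hinge; axes as of cover_hinge. The strip, 40 mm wide between the free edge and a thin black line, runs along y over all 210 mm; the foot's centre is to travel along its middle from about y = +75 mm (end near the robot) to y = -75 mm
- socket0 (a point): centre of the mouth of a rectangular socket (at y = -60 mm in the case), on the socket plate's top, 24 mm above the bench: 53 mm along the case's x, 47 mm along its y, 20 mm deep (its floor 4 mm above the bench), with a 3 mm chamfer; empty at the start; axes as of the case
- socket1 (a point): centre of the mouth of a rectangular socket (at y = 0 mm in the case), on the socket plate's top, 24 mm above the bench: 53 mm along the case's x, 47 mm along its y, 20 mm deep (its floor 4 mm above the bench), with a 3 mm chamfer; empty at the start; axes as of the case
- socket2 (a point): centre of the mouth of a rectangular socket (at y = 60 mm in the case), on the socket plate's top, 24 mm above the bench: 53 mm along the case's x, 47 mm along its y, 20 mm deep (its floor 4 mm above the bench), with a 3 mm chamfer; empty at the start; axes as of the case
- cell_a: black cell block with a heavy aluminium base (lower 22 mm), a rectangular block plug 50 mm (its x) x 44 mm (its y) x 62 mm tall, about 0.22 kg, standing on its foot; origin at the centre of its foot; the same after a half turn. Fits any of the sockets, its x along the case's x; fully home its foot is 4 mm and its top 66 mm above the bench. Not always present
- cell_b: black cell block with a heavy aluminium base (lower 22 mm), a rectangular block plug 50 mm (its x) x 44 mm (its y) x 62 mm tall, about 0.22 kg, standing on its foot; origin at the centre of its foot; the same after a half turn. Fits any of the sockets, its x along the case's x; fully home its foot is 4 mm and its top 66 mm above the bench. Not always present
- cell_c: black cell block with a heavy aluminium base (lower 22 mm), a rectangular block plug 50 mm (its x) x 44 mm (its y) x 62 mm tall, about 0.22 kg, standing on its foot; origin at the centre of its foot; the same after a half turn. Fits any of the sockets, its x along the case's x; fully home its foot is 4 mm and its top 66 mm above the bench. Not always present
- tool_mat: blue mat fixed to the bench, 180 mm (its x) x 220 mm (its y) x 4 mm thick, where both tools lie at the start and belong at the end; origin at the centre of its underside
- blade: pry tool lying on the mat: black handle 90 x 20 x 24 mm tall, from which a flat steel blade 55 mm long, 20 mm wide and 3 mm thick runs forward along +x at mid-height (12 mm above the underside). Origin on the underside, 30 mm behind the handle's front end, near the balance point, a good place to grip (handle 20 mm wide along y); 90 g
- blade_tip (a point): the blade's tip, 85 mm ahead of the tool's origin and 12 mm above its underside
- presser: seam presser standing on the mat: rubber foot 60 (its x) x 36 (y) x 14 mm, above it a wooden grip 40 (x) x 24 mm (y), from 34 to 84 mm above the foot's underside; 0.22 kg. Origin at the centre of the underside of the foot when out. The sprung foot gives way up to 12 mm, pressing 4 N at first touch, 10 N at the full 12 mm, then rigid
- presser_foot (a point): centre of the underside of the presser's sprung foot (moves with the foot)
- phone: bystander: black phone lying flat, 150 x 72 x 9 mm; origin at the centre of its underside
- driver: bystander: red-handled screwdriver lying on the bench, 170 mm long
- flux_jar: bystander: small round jar, 52 mm across, 55 mm tall; origin under its centre
- part_box: bystander: small cardboard box 110 x 70 x 45 mm; origin under its centre
- slate: bystander: flat tablet with glass face 200 x 140 x 9 mm; origin under its centre
- tip_cup: bystander: small aluminium cup, 60 mm across, 50 mm tall; origin under its centre

How it is judged:
On the way, in this order (a step that is already met when the one before it is completed fails the run):
1. the steel blade of the pry tool, touching the cover, has levered it up off its rim (0.15 rad or more) (contact force between blade and cover above 0.2 N and value of joint cover above 0.15 rad), for 0.05 s.
2. the cover stands wide open (1.3 rad or more) (value of joint cover above 1.3 rad), for 0.2 s.
3. every cell block present is fully home in a socket, released, with the cover still open (((horizontal distance between cell_a and socket0 below 0.004 m and z of cell_a in the frame of case below 0.0075 m and angle between cell_a's own z axis and vertical below 0.06 rad) or (horizontal distance between cell_a and socket1 below 0.004 m and z of cell_a in the frame of case below 0.0075 m and angle between cell_a's own z axis and vertical below 0.06 rad) or (horizontal distance between cell_a and socket2 below 0.004 m and z of cell_a in the frame of case below 0.0075 m and angle between cell_a's own z axis and vertical below 0.06 rad)) and ((horizontal distance between cell_b and socket0 below 0.004 m and z of cell_b in the frame of case below 0.0075 m and angle between cell_b's own z axis and vertical below 0.06 rad) or (horizontal distance between cell_b and socket1 below 0.004 m and z of cell_b in the frame of case below 0.0075 m and angle between cell_b's own z axis and vertical below 0.06 rad) or (horizontal distance between cell_b and socket2 below 0.004 m and z of cell_b in the frame of case below 0.0075 m and angle between cell_b's own z axis and vertical below 0.06 rad)) and ((horizontal distance between cell_c and socket0 below 0.004 m and z of cell_c in the frame of case below 0.0075 m and angle between cell_c's own z axis and vertical below 0.06 rad) or (horizontal distance between cell_c and socket1 below 0.004 m and z of cell_c in the frame of case below 0.0075 m and angle between cell_c's own z axis and vertical below 0.06 rad) or (horizontal distance between cell_c and socket2 below 0.004 m and z of cell_c in the frame of case below 0.0075 m and angle between cell_c's own z axis and vertical below 0.06 rad)) and value of joint cover above 1 rad and contact force between each of cell_a, cell_b, cell_c and the fingers below 0.1 N), for 0.2 s.
4. the cover is shut over them (value of joint cover below 0.05 rad and ((horizontal distance between cell_a and socket0 below 0.004 m and z of cell_a in the frame of case below 0.0075 m and angle between cell_a's own z axis and vertical below 0.06 rad) or (horizontal distance between cell_a and socket1 below 0.004 m and z of cell_a in the frame of case below 0.0075 m and angle between cell_a's own z axis and vertical below 0.06 rad) or (horizontal distance between cell_a and socket2 below 0.004 m and z of cell_a in the frame of case below 0.0075 m and angle between cell_a's own z axis and vertical below 0.06 rad)) and ((horizontal distance between cell_b and socket0 below 0.004 m and z of cell_b in the frame of case below 0.0075 m and angle between cell_b's own z axis and vertical below 0.06 rad) or (horizontal distance between cell_b and socket1 below 0.004 m and z of cell_b in the frame of case below 0.0075 m and angle between cell_b's own z axis and vertical below 0.06 rad) or (horizontal distance between cell_b and socket2 below 0.004 m and z of cell_b in the frame of case below 0.0075 m and angle between cell_b's own z axis and vertical below 0.06 rad)) and ((horizontal distance between cell_c and socket0 below 0.004 m and z of cell_c in the frame of case below 0.0075 m and angle between cell_c's own z axis and vertical below 0.06 rad) or (horizontal distance between cell_c and socket1 below 0.004 m and z of cell_c in the frame of case below 0.0075 m and angle between cell_c's own z axis and vertical below 0.06 rad) or (horizontal distance between cell_c and socket2 below 0.004 m and z of cell_c in the frame of case below 0.0075 m and angle between cell_c's own z axis and vertical below 0.06 rad))), for 0.2 s.
5. the presser's foot presses with 3 to 18 N on the cover's free-edge strip at the near end (contact force between presser and cover between 3 and 18 N and y of presser_foot in the frame of cover_seam between 0.055 and 0.085 m and x of presser_foot in the frame of cover_seam between -0.015 and 0.015 m and angle between presser's own z axis and vertical below 0.2 rad and value of joint cover below 0.05 rad), for 0.05 s.
6. the presser's foot presses with 3 to 18 N on the cover's free-edge strip at a quarter of the way, moving (contact force between presser and cover between 3 and 18 N and y of presser_foot in the frame of cover_seam between 0.02 and 0.05 m and x of presser_foot in the frame of cover_seam between -0.015 and 0.015 m and angle between presser's own z axis and vertical below 0.2 rad and linear speed of presser above 0.005 m/s and value of joint cover below 0.05 rad), for 0.05 s.
7. the presser's foot presses with 3 to 18 N on the cover's free-edge strip at the middle, moving (contact force between presser and cover between 3 and 18 N and y of presser_foot in the frame of cover_seam between -0.015 and 0.015 m and x of presser_foot in the frame of cover_seam between -0.015 and 0.015 m and angle between presser's own z axis and vertical below 0.2 rad and linear speed of presser above 0.005 m/s and value of joint cover below 0.05 rad), for 0.05 s.
8. the presser's foot presses with 3 to 18 N on the cover's free-edge strip at three quarters of the way, moving (contact force between presser and cover between 3 and 18 N and y of presser_foot in the frame of cover_seam between -0.05 and -0.02 m and x of presser_foot in the frame of cover_seam between -0.015 and 0.015 m and angle between presser's own z axis and vertical below 0.2 rad and linear speed of presser above 0.005 m/s and value of joint cover below 0.05 rad), for 0.05 s.
9. the presser's foot presses with 3 to 18 N on the cover's free-edge strip at the far end (contact force between presser and cover between 3 and 18 N and y of presser_foot in the frame of cover_seam between -0.085 and -0.055 m and x of presser_foot in the frame of cover_seam between -0.015 and 0.015 m and angle between presser's own z axis and vertical below 0.2 rad and value of joint cover below 0.05 rad), for 0.05 s.
At the end, for the whole second after the job is handed in: Cover shut (under 0.05 rad); every cell block present upright within 4 mm of a socket centre and 3.5 mm of its floor; pry tool flat with its origin over the tool mat; presser upright on the mat, its centre 10 mm or more inside the edge; both at rest (all of step 4 and x of blade in the frame of tool_mat between -0.09 and 0.09 m and y of blade in the frame of tool_mat between -0.11 and 0.11 m and height (world z) of each of blade, presser below 0.012 m and linear speed of each of blade, presser below 0.02 m/s and angle between each of blade, presser's own z axis and vertical below 0.15 rad and x of presser in the frame of tool_mat between -0.08 and 0.08 m and y of presser in the frame of tool_mat between -0.1 and 0.1 m); the robot touches nothing.
It fails at once if the presser bears on the cover with more than 30 N (contact force between presser and cover above 30 N).
It fails at once if a bystander was shifted by more than 40 mm (distance of any of phone, driver, flux_jar, part_box, slate, tip_cup from where it was at the start of the episode above 0.04 m).
Of cell_a, cell_b, cell_c only 2 to 3 are there at a start; the rules pass over those that are not, and their reading is None.
At some moment in a run one of cell_a, cell_b, cell_c may be knocked a few centimetres aside while the robot is not near it.
It also fails if it takes over 210 s, if anything falls off the work surface, if the arm or the gripper's body presses on something with over 40 N, if the wrist force passes 120 N, or if a joint passes its speed limit or range.

## Working session

There is one attempt and no reset: what is moved stays moved. The work goes in short steps, Python scripts to look and compute and a tool call to move; the robot and the scene stay as the last step left them, time stands still between calls to the robot, and variables do not carry over. Pictures are saved under pics/ and viewed, at most 14 in all, crops included, and the job is handed in when it is done.

Besides the shell and the picture viewer there is one more tool, called as name(argument=value, ...) on one line, values as JSON. send_rows: Moves the arm, as the interface text tells. Its arguments: {"type":"object","properties":{"targets":{"type":"array","items":{"type":"array","items":{"type":"number"}}},"grip_force":{"type":"number"}},"required":["targets"]}

```bash
ls; mkdir -p pics; python3 - <<'E'
from cell import *
import cv2,numpy as np
print(observe()); print(tcp_to_grasp)
for n in ("side","top"):
    p,d=read_camera(n); cv2.imwrite(f"pics/{n}0.png",p[:,:,::-1]); np.savez(f"pics/{n}0.npz",p=p,d=d)
    print(n,calibration(n))
print(calibration("wrist"))
E
```

```text
pics
{'time': 0.0, 'qpos': array([ 1.05003784e+00,  3.42701982e-01,  1.52502342e+00,  3.47044119e-05,
        1.27537132e+00, -1.45985300e-01]), 'qvel': array([-0.00247747,  0.00100611, -0.00044878,  0.00077566, -0.00086026,
        0.00064552]), 'joint_efforts': array([-2.07384505e-04, -4.31255150e+01, -2.44218081e+01,  7.17270887e-02,
        5.61798178e-02, -1.41523115e-04]), 'tool_pos': array([0.19194304, 0.48822384, 0.22605348]), 'tool_rot': array([-3.14010941e+00, -2.51625851e-04,  2.76680915e+00]), 'contact_force': array([-0.29176059,  0.44774013, -0.09032272]), 'torque': array([-0.04378771,  0.03668089, -0.03455902]), 'grip_force': 0.0, 'opening': 0.09193529218383345}
0.0188
side {'intrinsics': array([[450.92675978,   0.        , 320.41006867],
       [  0.        , 450.92675978, 244.20952581],
       [  0.        ,   0.        ,   1.        ]]), 'world_to_cam': array([[-0.99366743, -0.11172165, -0.01197092,  0.59664595],
       [ 0.07411576, -0.73178823,  0.6774901 , -0.04373569],
       [-0.08445049,  0.67231262,  0.73543447, -1.03712529],
       [ 0.        ,  0.        , 
[... 384 characters left out ...]
01],
       [-9.15033521e-02, -4.54406973e-04,  9.95804665e-01,
        -1.44426735e+00],
       [ 0.00000000e+00,  0.00000000e+00,  0.00000000e+00,
         1.00000000e+00]])}
{'intrinsics': array([[371.64829954,   0.        , 324.74796926],
       [  0.        , 371.64829954, 239.49759252],
       [  0.        ,   0.        ,   1.        ]]), 'hand_eye': array([[ 7.67709151e-04,  9.57541247e-01,  2.88295283e-01,
         7.76227158e-02],
       [ 9.99999697e-01, -7.71264277e-04, -1.01255769e-04,
        -4.05180172e-04],
       [ 1.25395278e-04,  2.88295274e-01, -9.57541550e-01,
        -1.57858395e-01],
       [ 0.00000000e+00,  0.00000000e+00,  0.00000000e+00,
         1.00000000e+00]])}
```

View pics/top0.png

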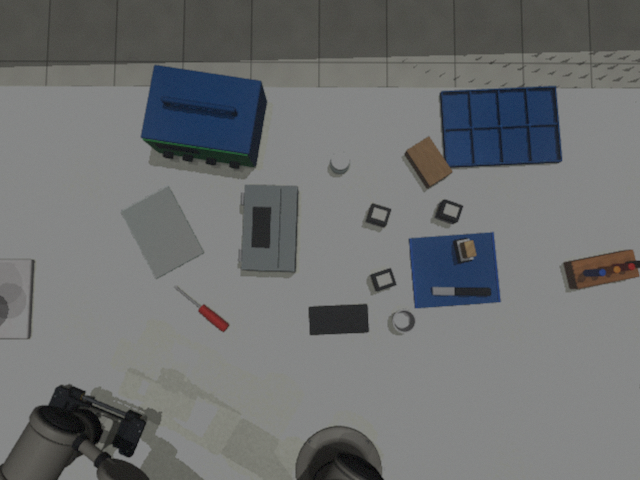

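View pics/side0.png

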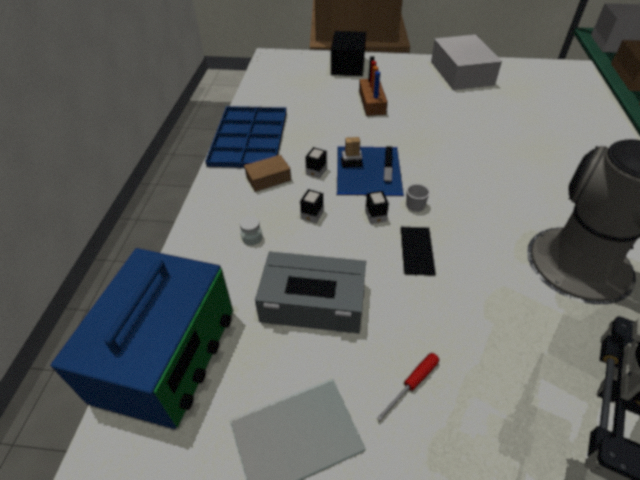

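The top view shows the case at (270,228) with its hinge on the left. Three cells stand at (378,215), (449,211) and (383,280). The presser is at (466,249) and the pry tool at (432–490,292), its blade pointing left. The side view agrees. Next I'll measure from both depth maps.

```bash
cat > h.py <<'E'
import numpy as np,cv2
from scipy.spatial.transform import Rotation as R
from cell import *
def cloud(name,d,st=None):
    """world xyz per pixel"""
    c=calibration(name);K=c["intrinsics"];v,u=np.mgrid[0:480,0:640].astype(float)
    x=(u-K[0,2])/K[0,0];y=(v-K[1,2])/K[1,1]
    if name=="wrist":
        r=np.hypot(x,y)+1e-12;s=np.tan(np.minimum(r,1.4))/r;x*=s;y*=s
        T=np.eye(4);T[:3,:3]=R.from_euler("xyz",st["tool_rot"]).as_matrix();T[:3,3]=st["tool_pos"];M=T@c["hand_eye"]
        ok=(d>0)&(r<1.3)
    else: M=np.linalg.inv(c["world_to_cam"]);ok=d>0
    P=np.stack([x*d,-y*d,-d],-1)@M[:3,:3].T+M[:3,3]; P[~ok]=np.nan
    return P
def snap(name,tag):
    st=observe();p,d=read_camera(name);cv2.imwrite(f"pics/{tag}.png",p[:,:,::-1]);np.savez(f"pics/{tag}.npz",p=p,d=d)
    return p,d,cloud(name,d,st)
def rect(P,m):
    """min-area rect over world xy of mask: centre, long side, short side, yaw(deg) of long side, z median, n"""
    q=P[m][:,:2].astype(np.float32);(c,(w,h),a)=cv2.minAreaRect(q*1000)
    if w<h:w,h,a=h,w,a+90
    return np.round(np.r_[c,w,h,(a+90)%180-90,np.median(P[m][:,2])*1000,m.sum()],1)
def blobs(P,lo,hi,x0,x1,y0,y1,mn=15):
    m=(P[...,2]>lo)&(P[...,2]<hi)&(P[...,0]>x0)&(P[...,0]<x1)&(P[...,1]>y0)&(P[...,1]<y1)
    n,l=cv2.connectedComponents(m.astype(np.uint8),connectivity=4)
    return [rect(P,l==i) for i in range(1,n) if (l==i).sum()>=mn]
E
python3 - <<'E'
from h import *
for n in ("top","side"):
    f=np.load(f"pics/{n}0.npz");P=cloud(n,f["d"]);p=f["p"].astype(int)
    print(n,"bench z",np.round(np.nanpercentile(P[(abs(P[...,0]-.5)<.2)&(abs(P[...,1])<.3)][:,2]*1000,[5,20,50]),1))
    print("case");[print(b) for b in blobs(P,.074,.088,.35,.8,0,.35,100)]
    print("cells");[print(b) for b in blobs(P,.054,.07,.3,.8,-.4,.03)]
    print("presser");[print(b) for b in blobs(P,.076,.095,.3,.8,-.4,.0)]
    m=(p[...,2]>90)&(p[...,2]>p[...,0]+50)&(P[...,1]<-.1)&(P[...,1]>-.35)&(P[...,0]<.64)&(P[...,2]<.02)
    print("mat",rect(P,m))
    print("pry h");[print(b) for b in blobs(P,.02,.034,.3,.56,-.4,-.1)]
P=cloud("top",np.load("pics/top0.npz")["d"])
for u,v in [(434,291),(462,292),(490,292),(283,190),(281,268),(403,321),(330,320)]:print(u,v,np.round(P[v,u]*1000))
E
```

```text
top bench z [-4.7 -1.7  1.8]
case
[ 5.980e+02  1.783e+02  2.104e+02  1.382e+02 -1.400e+00  8.030e+01
  4.475e+03]
cells
[766.4  -2.3  41.7  37.2 -60.9  56.4 132. ]
[ 644.3 -274.6   50.5   45.7   69.7   62.3  370. ]
[633.6 -96.2  50.1  44.5  72.9  62.  357. ]
[ 471.8 -107.6   50.6   44.   -72.6   62.5  368. ]
presser
[ 547.4 -313.7   40.    26.5   14.7   87.2  174. ]
mat [ 494.5 -271.2  175.8  170.2    4.3    4.  3143. ]
pry h
[ 443.9 -328.4  101.8   17.6  -89.7   27.5  290. ]
[ 366.2 -176.7   36.2    9.7  -16.2   29.7   27. ]
side bench z [-2.7 -1.3  0.6]
case
[ 5.975e+02  1.757e+02  2.100e+02  1.415e+02 -1.300e+00  7.950e+01
  5.465e+03]
[769.4 284.9 131.4   2.8  81.5  81.1 205. ]
cells
[ 547.2 -304.5   39.4   13.5   -4.    62.1   71. ]
[ 643.8 -276.    53.6   45.3   69.3   60.9  224. ]
[633.4 -97.7  52.9  45.7  70.8  61.3 291. ]
[ 472.  -109.3   54.7   45.   -72.    61.1  288. ]
[770.9  -2.   40.9  38.2  42.3  54.9 100. ]
presser
[ 546.3 -313.7   40.8   28.4    9.2   85.5  119. ]
mat [ 495.2 -270.6  172.9  163.1    4.1    3.5  386. ]
pry h
[ 443.  -336.5   94.    19.9  -89.9   26.8  151. ]
[ 366.6 -179.6   43.6   18.1   -9.9   27.3   76. ]
[ 373.7 -144.6   52.    24.3  -11.4   27.9   76. ]
[ 495.3 -112.6   25.7    1.8  -70.9   24.3   17. ]
434 291 [ 442. -239.   22.]
462 292 [ 440. -308.   29.]
490 292 [ 440. -378.   29.]
283 190 [689. 140.  74.]
281 268 [497. 143.  82.]
403 321 [ 366. -163.    5.]
330 320 [368.  22.  10.]
```

send_rows(targets=[[1,0.023,-0.039,0,-0.12],[1,0.023,-0.039,0,-0.12],[1,0.023,-0.039,0,-0.12],[1,0.023,-0.039,0,-0.12],[1,0.023,-0.039,0,-0.12]])

```text
time: 0.6
tool_pos: [0.3075, 0.2919, 0.2266]
tool_rot: [-3.141, 0.0, 2.162]
contact_force: [0.3, 0.9, 0.4]
opening: 0.0917
grip_force: 0.0
```

send_rows(targets=[[1,0.023,-0.039,0,-0.12],[1,0.023,-0.039,0,-0.12],[1,0.023,-0.039,0,-0.12],[1,0.023,-0.039,0,-0.12],[1,0.023,-0.039,0,-0.12]])

```text
time: 1.1
tool_pos: [0.4226, 0.0968, 0.2266]
tool_rot: [-3.141, -0.0, 1.562]
contact_force: [-0.2, 0.3, 0.1]
opening: 0.0919
grip_force: 0.0
```

send_rows(targets=[[1,0.015,-0.045,0.01,0],[1,0.015,-0.045,0.01,0],[1,0.015,-0.045,0.01,0],[1,0.015,-0.045,0.01,0],[1,0,0,0,0]])

```text
time: 1.6
tool_pos: [0.4838, -0.0865, 0.2672]
tool_rot: [3.139, 0.002, 1.561]
contact_force: [0.0, 0.7, -0.4]
opening: 0.0917
grip_force: 0.0
```

```bash
python3 - <<'E'
from h import *
s=observe();print(s["time"],s["tool_pos"],s["tool_rot"],s["contact_force"])
p,d,P=snap("wrist","w1")
n,ds,S=snap("side","s1")
print("bench",np.nanpercentile(P[...,2]*1000,[5,20,50]))
print("case");[print(b) for b in blobs(P,.074,.088,.35,.8,0,.35,100)]
print("cells");[print(b) for b in blobs(P,.055,.069,.3,.75,-.4,.03)]
print("presser");[print(b) for b in blobs(P,.078,.095,.3,.75,-.4,.0)]
print("pry h");[print(b) for b in blobs(P,.02,.034,.4,.5,-.4,-.15)]
# gripper cloud in tool frame from the side camera
T=R.from_euler("xyz",s["tool_rot"]).as_matrix();Q=(S-s["tool_pos"])@T
m=(abs(Q[...,0])<.15)&(abs(Q[...,1])<.12)&(Q[...,2]<.005)&(Q[...,2]>-.3)
q=Q[m]*1000
for a in range(-300,5,12):
    k=q[(q[:,2]>=a)&(q[:,2]<a+12)]
    if len(k)>3:print(a,len(k),np.round(k.min(0)[:2]),np.round(k.max(0)[:2]))
E
```

```text
1.6 [ 0.48381056 -0.08649605  0.26722517] [3.13947282e+00 2.29689602e-03 1.56123987e+00] [ 0.01938111  0.69359077 -0.38808517]
bench [-1.33366296 -0.40782767  1.35539726]
case
[ 597.6  111.2  212.    38.     6.9   79.6 3758. ]
cells
[ 633.1  -98.1   50.5   45.7   72.9   61.9 1814. ]
[ 471.9 -109.5   50.9   45.1  -71.3   62.  2103. ]
[ 623.3 -291.6   29.7   15.1  -55.5   61.4  128. ]
[ 545.2 -305.1   40.1    4.2   12.5   62.2  217. ]
presser
[ 559.6 -301.7    9.8    2.7    5.5   80.    16. ]
pry h
[ 443.2 -327.8   69.4   20.    88.    27.6  583. ]
-276 48 [ 30. -24.] [60. 20.]
-264 343 [  6. -37.] [41. 37.]
-252 379 [  6. -38.] [41. 43.]
-240 333 [  8. -37.] [42. 43.]
-228 313 [  3. -38.] [42. 36.]
-216 331 [ -2. -39.] [42. 39.]
-204 328 [ -0. -39.] [43. 38.]
-192 169 [  8. -30.] [39. 32.]
-180 367 [-19. -37.] [42. 37.]
-168 408 [-34. -51.] [41. 36.]
-156 103 [-17. -50.] [38. 16.]
-144 235 [-16. -51.] [29. 16.]
-132 243 [ 19. -51.] [30. 16.]
-120 328 [-27. -93.] [40. 90.]
-108 1325 [-37. -96.] [41. 94.]
-96 459 [-33. -93.] [43. 92.]
-84 467 [ -2. -87.] [41. 86.]
-72 76 [-10. -88.] [40. 86.]
-60 52 [ -9. -66.] [16. 64.]
-48 117 [ -7. -65.] [16. 64.]
-36 94 [ -7. -64.] [15. 63.]
-24 95 [ -7. -64.] [16. 61.]
-12 63 [-10. -62.] [15. 60.]
0 4 [ 10. -49.] [14. 47.]
```

View pics/w1.png

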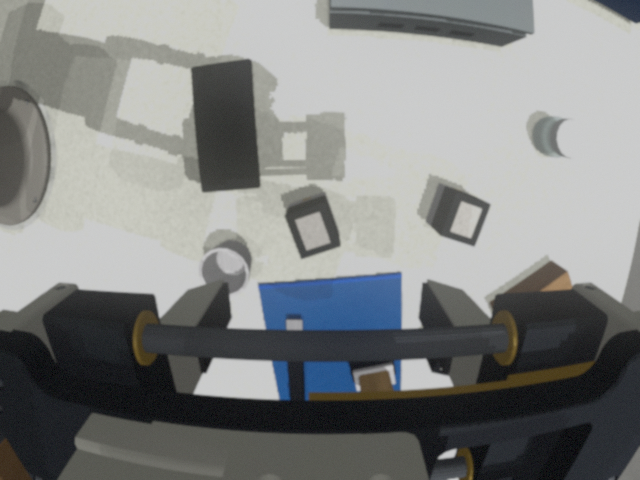

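The wrist view shows the case edge at the top of the picture, cells at (312,230) and (462,215), and the pry tool at (295,320–400). The positions agree with the top camera to about 2 mm. Next I'll move over the pry tool and refine.

send_rows(targets=[[1,-0.008,-0.038,-0.01,0.009],[1,-0.008,-0.038,-0.01,0],[1,-0.008,-0.038,-0.01,0],[1,-0.008,-0.038,-0.01,0],[1,-0.008,-0.038,-0.01,0]])

```text
time: 2.2
tool_pos: [0.4418, -0.2706, 0.2161]
tool_rot: [-3.141, -0.001, 1.578]
contact_force: [0.6, 0.4, 0.4]
opening: 0.0918
grip_force: 0.0
```

send_rows(targets=[[1,0,-0.038,-0.02,0],[1,0,0,-0.02,0],[1,0,0,0,0]])

```text
time: 2.5
tool_pos: [0.4408, -0.3072, 0.1737]
tool_rot: [-3.137, -0.005, 1.576]
contact_force: [-0.3, 1.1, 0.4]
opening: 0.092
grip_force: 0.0
```

```bash
python3 - <<'E'
from h import *
s=observe();print(s["time"],s["tool_pos"],s["tool_rot"])
def edge(P,lo,hi,w=""):
    m=(P[...,2]>lo)&(P[...,2]<hi)&(P[...,0]>.5)&(P[...,0]<.70)&(P[...,1]>.05)&(P[...,1]<.3)
    q=P[m];xs=[];ys=[]
    for x in np.arange(.505,.69,.01):
        k=q[abs(q[:,0]-x)<.005]
        if len(k)>3:xs.append(x);ys.append(np.percentile(k[:,1],2))
    f=np.polyfit(np.array(xs)-.598,ys,1);print(w,lo,"edge y@598 %.1f slope %.2f deg"%(f[1]*1000,np.degrees(np.arctan(f[0]))),"resid",np.round(np.std(np.polyval(f,np.array(xs)-.598)-ys)*1000,1), "x ends",np.round(np.percentile(q[:,0],[.3,99.7])*1000) if lo<.0745 else "")
f=np.load("pics/top0.npz");T=cloud("top",f["d"]);f=np.load("pics/side0.npz");S=cloud("side",f["d"])
# wrist w1 pose
s1=dict(tool_pos=np.array([0.48381056,-0.08649605,0.26722517]),tool_rot=np.array([3.13947282,2.29689602e-03,1.56123987]))
W=cloud("wrist",np.load("pics/w1.npz")["d"],s1)
for n,P in (("top",T),("side",S),("wrist",W)):
    edge(P,.0745,.088,n)
    if n=="wrist":edge(P,.015,.055,n)
p,d,P=snap("wrist","w2")
print("pry h");[print(b) for b in blobs(P,.02,.034,.4,.5,-.4,-.15,50)]
print("blade");[print(b) for b in blobs(P,.011,.0195,.42,.47,-.3,-.15,50)]
print("presser");[print(b) for b in blobs(P,.078,.095,.3,.75,-.4,.0)]
print("cells");[print(b) for b in blobs(P,.055,.069,.3,.75,-.4,.03)]
for n,P in (("top",T),):
  print("blade top");[print(b) for b in blobs(P,.011,.0215,.42,.47,-.3,-.15,5)]
E
```

```text
2.5 [ 0.44081876 -0.30721613  0.17367286] [-3.13673396 -0.00522623  1.57589284]
top 0.0745 edge y@598 112.4 slope -1.34 deg resid 0.7 x ends 
side 0.0745 edge y@598 110.7 slope -1.19 deg resid 0.5 x ends 
wrist 0.0745 edge y@598 106.9 slope -1.32 deg resid 0.1 x ends 
wrist 0.015 edge y@598 106.1 slope -1.44 deg resid 0.4 x ends [500. 699.]
pry h
[ 443.2 -336.5   90.    20.5   89.6   27.6 2290. ]
blade
[ 443.9 -265.4   56.1   20.6   89.2   17.3 1518. ]
presser
[ 546.6 -315.8   39.9   24.    11.9   87.4 1684. ]
cells
[ 477.5 -133.4   45.8   13.4    1.7   61.6  590. ]
[ 630.7 -105.8   45.5   37.3  -16.7   61.7 1176. ]
[ 643.4 -276.5   50.2   46.3   70.4   61.7 2417. ]
[ 540.8 -309.    44.1   19.2   41.3   62.   385. ]
blade top
[ 442.2 -262.4   55.7   20.2  -89.8   17.4  162. ]
```

View pics/w2.png

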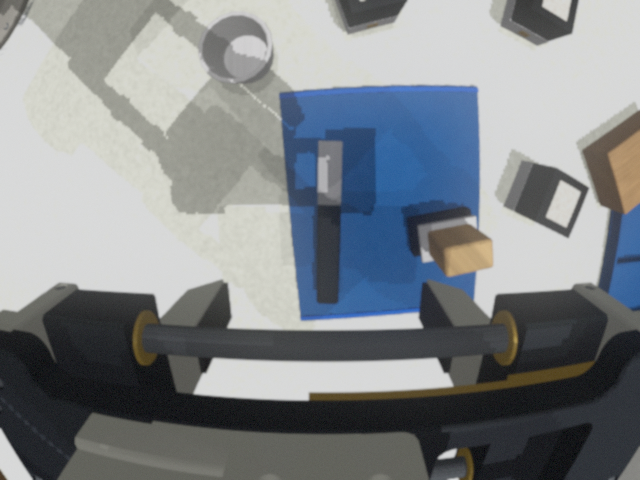

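send_rows(targets=[[1,-0.022,-0.014,-0.035,0],[1,0,0,-0.045,0],[1,0,0,-0.04,0],[1,0,0,-0.03,0],[1,0,0,-0.014,0]], grip_force=40)

```text
time: 3.05
tool_pos: [0.4202, -0.321, 0.0114]
tool_rot: [-3.14, -0.002, 1.578]
contact_force: [-0.0, 0.3, 0.1]
opening: 0.092
grip_force: 0.0
```

send_rows(targets=[[0.6,0,0,0,0],[0.4,0,0,0,0],[0.3,0,0,0,0],[0.15,0,0,0,0],[0,0,0,0,0]])

```text
time: 3.55
tool_pos: [0.4209, -0.3239, 0.0139]
tool_rot: [3.14, 0.002, 1.576]
contact_force: [0.5, 0.1, 0.7]
opening: 0.0564
grip_force: 0.5
```

send_rows(targets=[[0,0,0,0,0],[0,0,0,0,0],[0,0,0,0,0],[0,0,0,0,0],[0,0,0,0,0]])

```text
time: 4.05
tool_pos: [0.4201, -0.3235, 0.0127]
tool_rot: [3.142, -0.0, 1.576]
contact_force: [0.5, -0.3, 1.3]
opening: 0.0197
grip_force: 40.0
```

send_rows(targets=[[0,0,0,0.045,0],[0,0,0,0.048,0],[0,0,0,0.045,0],[0,0.02,0.036,0,0],[0,0.022,0.041,0,0]], grip_force=60)

```text
time: 4.55
tool_pos: [0.4623, -0.247, 0.1521]
tool_rot: [3.14, 0.002, 1.572]
contact_force: [0.9, 0.1, -1.7]
opening: 0.0197
grip_force: 60.0
```

send_rows(targets=[[0,0.022,0.041,0,0],[0,0.022,0.041,0,0],[0,0.022,0.041,0,0],[0,0.022,0.041,0,0],[0,0.022,0.041,0,0]])

```text
time: 5.05
tool_pos: [0.5721, -0.0396, 0.1502]
tool_rot: [-3.14, -0.0, 1.576]
contact_force: [0.9, -1.7, -1.1]
opening: 0.0197
grip_force: 60.0
```

send_rows(targets=[[0,0.022,0.041,0,0],[0,0.002,0.004,-0.03,0],[0,0,0,-0.03,0],[0,0,0,-0.02,0],[0,0,0,0,0]])

```text
time: 5.55
tool_pos: [0.5934, 0.004, 0.0671]
tool_rot: [-3.134, -0.001, 1.576]
contact_force: [-0.9, 0.3, -1.0]
opening: 0.0196
grip_force: 60.0
```

```bash
python3 - <<'E'
from h import *
s=observe();print(s["time"],s["tool_pos"],s["tool_rot"])
p,d,P=snap("wrist","w3"); snap("side","s3")
print("near tip cloud")
m=(abs(P[...,0]-s["tool_pos"][0])<.02)&(P[...,1]>.02)&(P[...,1]<.106)&(P[...,2]>.04)
q=P[m]*1000;print(len(q),np.round(np.percentile(q,[1,50,99],axis=0),1))
m=(P[...,2]>.0745)&(P[...,2]<.085)&(abs(P[...,0]-.6)<.05)&(P[...,1]>.095)
print("cover edge",np.round(np.percentile(P[m][:,1],[1,3])*1000,1),np.median(P[m][:,2]))
E
```

```text
5.55 [0.5933589  0.00397179 0.06708163] [-3.13351832e+00 -8.09907451e-04  1.57613857e+00]
near tip cloud
37009 [[573.8  22.9  70.7]
 [593.   29.6 157.3]
 [612.8  87.2 186.7]]
cover edge [106.4 107.2] 0.07982653741802093
```

View pics/w3.png

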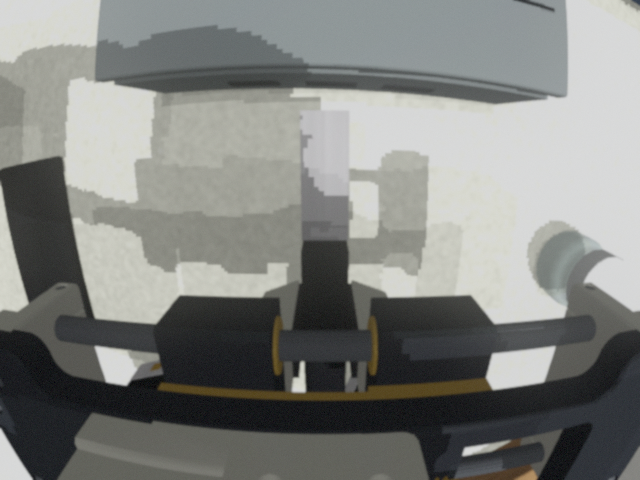

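The blade is held straight, with its tip at pixel (325,112) and the case edge ahead at row ~92. Next I'll check the blade's height from these pixels.

```bash
python3 - <<'E'
from h import *
s=observe();print(s["tool_pos"],s["tool_rot"])
P=cloud("wrist",np.load("pics/w3.npz")["d"],dict(tool_pos=[.59336,.00397,.06708],tool_rot=[-3.1335,-.00081,1.57614]))
for v in (112,120,140,170,200,225,240):print(v,np.round(P[v,325]*1000,1),np.round(P[v,308]*1000,1),np.round(P[v,342]*1000,1))
print("wall/cover profile at col 450");[print(v,np.round(P[v,450]*1000,1)) for v in range(62,112,4)]
E
```

```text
[0.5959417  0.00345573 0.07068498] [-3.14048015e+00 -2.89620178e-05  1.57568367e+00]
112 [593.4  89.3  71.6] [586.5  89.3  72.3] [600.3  89.4  71.7]
120 [593.4  86.   71.9] [586.5  86.   72.4] [600.3  86.1  72. ]
140 [593.4  77.7  71.6] [586.5  77.7  71.5] [600.3  77.8  72.6]
170 [593.5  65.3  71.4] [586.5  65.3  71.8] [600.5  65.4  72.2]
200 [593.6  52.5  70.6] [586.5  52.8  72.7] [600.7  52.7  71.8]
225 [593.7  42.   72.3] [586.4  41.7  71.6] [600.9  41.7  70.9]
240 [593.7  35.3  72.3] [586.4  35.1  71.8] [601.1  35.1  71.4]
wall/cover profile at col 450
62 [642.8 111.6  79.8]
66 [642.8 110.   79.9]
70 [642.9 108.3  79.6]
74 [642.9 106.7  79.5]
78 [644.2 105.7  75.6]
82 [648.6 105.9  62.5]
86 [651.9 105.5  52.4]
90 [657.4 105.7  35.8]
94 [662.5 105.3  20.8]
98 [669.7 105.3  -0.8]
102 [669.5 102.6   0. ]
106 [ 6.697e+02  1.002e+02 -6.000e-01]
110 [ 6.697e+02  9.760e+01 -3.000e-01]
```

send_rows(targets=[[0,0,0,-0.004,0],[0,0,0,-0.003,0],[0,0,0,0,0],[0,0,0,0,0],[0,0,0,0,0]])

```text
time: 6.15
tool_pos: [0.5964, 0.0035, 0.0641]
tool_rot: [3.141, 0.0, 1.576]
contact_force: [-0.3, 0.5, -0.9]
opening: 0.0196
grip_force: 60.0
```

send_rows(targets=[[0,0,0,0,0],[0,0,0,0,0]])

```text
time: 6.35
tool_pos: [0.5963, 0.0036, 0.0639]
tool_rot: [3.141, 0.0, 1.576]
contact_force: [-0.8, 0.2, -2.1]
opening: 0.0197
grip_force: 60.0
```

```bash
python3 - <<'E'
from h import *
s=observe();print(s["tool_pos"],s["tool_rot"],s["qvel"])
p,d,P=snap("wrist","w4")
for v in (115,140,170):print(v,np.round(np.median(P[v,310:340]*1000,axis=0),1))
print(observe()["tool_pos"])
E
```

```text
[0.59625644 0.00360347 0.06387999] [3.14126282e+00 4.50257892e-05 1.57583474e+00] [ 0.00268281  0.00148341  0.00065358 -0.00051518  0.00014238 -0.00138436]
115 [596.1  87.7  68.5]
140 [596.1  77.4  68.7]
170 [nan nan nan]
[0.59618861 0.00356681 0.06376256]
```

send_rows(targets=[[0,0,0.01,0,0],[0,0,0.01,0,0],[0,0,0.01,0,0],[0,0,0.01,0,0],[0,0,0.008,0,0]])

```text
time: 6.9
tool_pos: [0.5961, 0.053, 0.0637]
tool_rot: [3.141, -0.0, 1.577]
contact_force: [0.4, 0.0, -1.6]
opening: 0.0195
grip_force: 60.0
```

send_rows(targets=[[0,0,0,0,0],[0,0,0,0,0],[0,0,0,0.004,0],[0,0,0,0.004,0],[0,0,0,0.004,0]])

```text
time: 7.4
tool_pos: [0.5959, 0.0515, 0.0757]
tool_rot: [-3.141, -0.0, 1.575]
contact_force: [-0.5, 2.4, -4.9]
opening: 0.0195
grip_force: 60.0
```

send_rows(targets=[[0,0,0,0.005,0],[0,0,0,0.005,0],[0,0,0,0.005,0],[0,0,0,0.005,0],[0,0,0,0.005,0]])

```text
time: 7.9
tool_pos: [0.5962, 0.0515, 0.1012]
tool_rot: [3.141, 0.0, 1.576]
contact_force: [-0.7, 0.3, -5.1]
opening: 0.019
grip_force: 60.0
```

```bash
python3 - <<'E'
from h import *
s=observe();print(s["tool_pos"],s["tool_rot"],s["contact_force"])
p,d,P=snap("side","s4")
cv2.imwrite("pics/s4c.png",cv2.resize(p[200:380,180:460,::-1],None,fx=2.5,fy=2.5))
E
```

```text
[0.59622704 0.05146551 0.10122567] [3.14134680e+00 2.08166257e-04 1.57584355e+00] [-0.71464053  0.27437737 -5.10053785]
```

View pics/s4c.png

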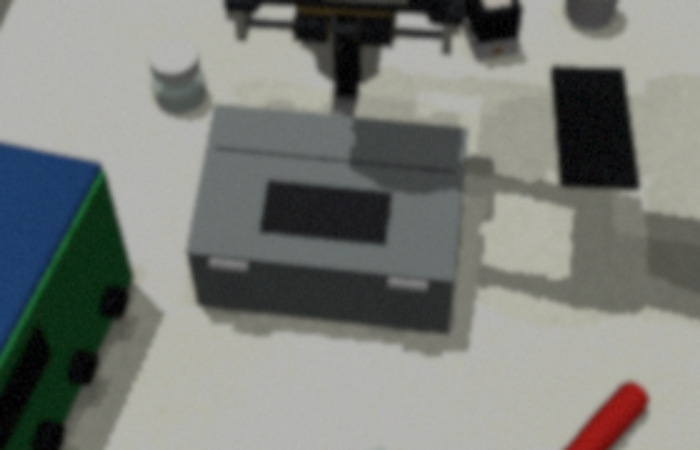

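send_rows(targets=[[0,0,0.005,0.0075,0],[0,0,0.005,0.0075,0],[0,0,0.006,0.0075,0],[0,0,0.007,0.007,0],[0,0,0.007,0.007,0]])

```text
time: 8.45
tool_pos: [0.5965, 0.0821, 0.1383]
tool_rot: [3.14, 0.0, 1.576]
contact_force: [0.8, -3.6, -2.2]
opening: 0.0195
grip_force: 60.0
```

send_rows(targets=[[0,0,0.0065,0.008,0],[0,0,0.009,0.005,0],[0,0,0.009,0.005,0],[0,0,0.0085,0.005,0],[0,0,0.01,0.002,0]])

```text
time: 8.95
tool_pos: [0.5964, 0.1254, 0.1629]
tool_rot: [3.141, -0.0, 1.576]
contact_force: [1.3, -3.3, -0.4]
opening: 0.0192
grip_force: 60.0
```

send_rows(targets=[[0,0,0.01,0.002,0],[0,0,0.01,0.002,0],[0,0,0.005,0,0],[0,0,0.005,0,0],[0,0,0,0,0]])

```text
time: 9.45
tool_pos: [0.5959, 0.1555, 0.166]
tool_rot: [-3.141, -0.001, 1.577]
contact_force: [0.4, -0.3, -0.6]
opening: 0.0194
grip_force: 60.0
```

```bash
python3 - <<'E'
from h import *
s=observe();print(s["tool_pos"],s["tool_rot"],s["contact_force"])
p,d,P=snap("side","s5")
cv2.imwrite("pics/s5c.png",cv2.resize(p[150:380,160:460,::-1],None,fx=2.4,fy=2.4))
m=(P[...,2]>.09)&(P[...,2]<.195)&(P[...,1]>.215)&(P[...,1]<.3)&(P[...,0]>.5)&(P[...,0]<.7)
q=P[m]
for z in np.arange(.09,.21,.015):
    k=q[abs(q[:,2]-z)<.005];print(round(z,3),len(k),np.round(np.median(k,axis=0)*1000,1) if len(k) else "")
E
```

```text
[0.59588534 0.15551686 0.16603782] [-3.14102761e+00 -6.63958797e-04  1.57656864e+00] [ 0.44031849 -0.25561823 -0.57641161]
0.09 114 [605.9 245.9  92.3]
0.105 293 [598.8 247.1 105. ]
0.12 310 [599.8 247.9 120.2]
0.135 346 [597.2 248.5 135.4]
0.15 334 [600.5 248.5 149.9]
0.165 372 [598.2 249.3 164.9]
0.18 370 [597.3 250.1 180.1]
0.195 206 [601.  250.7 192.7]
```

View pics/s5c.png

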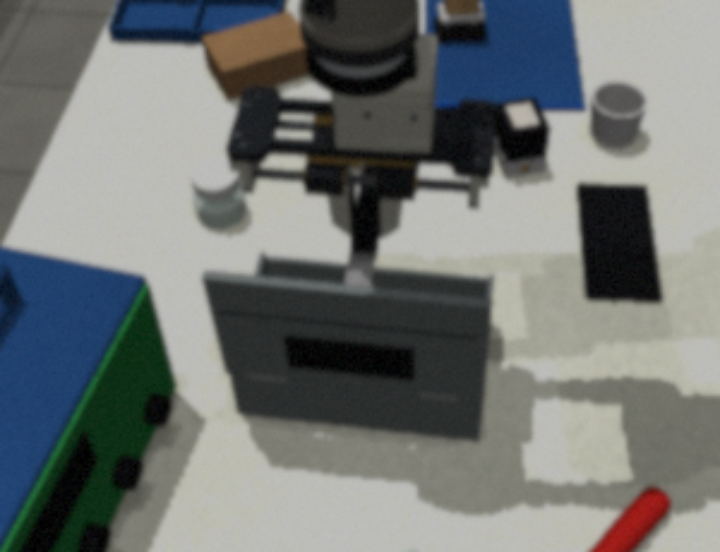

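send_rows(targets=[[0,-0.008,-0.03,0,0],[0,-0.018,-0.045,0,0],[0,-0.018,-0.045,0,0],[0,-0.018,-0.045,0,0],[0,-0.018,-0.045,0,0]])

```text
time: 10.0
tool_pos: [0.515, -0.0568, 0.1662]
tool_rot: [-3.141, -0.001, 1.576]
contact_force: [-0.1, -0.5, -0.1]
opening: 0.0194
grip_force: 60.0
```

send_rows(targets=[[0,-0.018,-0.045,0,0],[0,-0.018,-0.045,0,0],[0,-0.018,-0.045,0,0],[0,-0.018,-0.045,0,0],[0,-0.009,-0.016,-0.035,0]])

```text
time: 10.5
tool_pos: [0.4362, -0.2569, 0.1346]
tool_rot: [3.134, 0.007, 1.572]
contact_force: [0.7, -0.8, -2.4]
opening: 0.0192
grip_force: 60.0
```

send_rows(targets=[[0,0,0,-0.04,0],[0,0,0,-0.035,0],[0,0,0,-0.02,0],[0,0,0,-0.01,0],[0,0,0,-0.005,0]])

```text
time: 11.0
tool_pos: [0.435, -0.2512, 0.0206]
tool_rot: [-3.141, -0.001, 1.576]
contact_force: [-0.4, 0.3, 0.5]
opening: 0.0194
grip_force: 60.0
```

send_rows(targets=[[0,0,0,-0.003,0],[0,0,0,0,0],[0,0,0,0,0]])

```text
time: 11.3
tool_pos: [0.4357, -0.2517, 0.0191]
tool_rot: [3.14, 0.001, 1.576]
contact_force: [0.2, -1.0, -1.5]
opening: 0.0194
grip_force: 60.0
```

send_rows(targets=[[0,0,0,-0.002,0],[0,0,0,-0.002,0],[0,0,0,-0.001,0],[0,0,0,0,0],[0,0,0,0,0]])

```text
time: 11.8
tool_pos: [0.4352, -0.2514, 0.0132]
tool_rot: [3.142, -0.0, 1.576]
contact_force: [0.2, -0.6, -0.5]
opening: 0.0196
grip_force: 60.0
```

send_rows(targets=[[0,0,0,-0.0015,0],[0,0,0,0,0],[0.3,0,0,0,0],[0.5,0,0,0,0],[1,0,0,0,0]])

```text
time: 12.3
tool_pos: [0.4352, -0.2514, 0.0117]
tool_rot: [3.141, 0.0, 1.576]
contact_force: [-0.2, 0.9, -1.1]
opening: 0.0386
grip_force: 0.0
```

send_rows(targets=[[1,0,0,0,0],[1,0,0,0.02,0],[1,0,0,0.045,0],[1,0,0,0.045,0],[1,0,0,0.045,0]])

```text
time: 12.8
tool_pos: [0.4349, -0.2512, 0.1682]
tool_rot: [-3.141, -0.0, 1.576]
contact_force: [0.0, -0.4, 1.0]
opening: 0.0785
grip_force: 0.0
```

```bash
python3 - <<'E'
from h import *
s=observe();print(s["time"],s["tool_pos"],s["contact_force"])
p,d,P=snap("top","t6")
print("cells top");[print(b) for b in blobs(P,.055,.069,.3,.75,-.4,.03,50)]
print("pry");[print(b) for b in blobs(P,.02,.034,.41,.5,-.4,-.15)]
print("mat");m=(p[...,2].astype(int)>p[...,0].astype(int)+50)&(P[...,1]<-.1)&(P[...,1]>-.42)&(P[...,0]<.6)&(P[...,0]>.38)&(P[...,2]<.012);print(rect(P,m))
p,d,P=snap("wrist","w6")
print("wrist");[print(b) for b in blobs(P,.055,.069,.3,.75,-.4,.03,200)]
print("pry");[print(b) for b in blobs(P,.02,.034,.41,.5,-.4,-.15,100)]
E
```

```text
12.8 [ 0.43486231 -0.25115543  0.16821803] [ 0.03855627 -0.37047551  1.00187737]
cells top
[ 644.  -274.8   51.6   45.4   70.    61.6  361. ]
[633.7 -96.4  50.3  44.5  73.3  61.8 350. ]
[ 472.1 -107.2   50.4   44.2  -71.9   62.1  361. ]
pry
[ 435.9 -241.8   50.    17.7  -89.6   28.   156. ]
mat
[ 497.3 -295.7  218.3  175.4  -85.     3.9 1770. ]
wrist
[ 471.8 -109.8   50.9   44.9  -71.2   62.  3942. ]
[ 633.   -98.7   50.8   46.    72.6   61.8 2530. ]
[ 643.3 -276.7   50.6   46.1   70.8   61.8 2141. ]
pry
[ 435.5 -264.4   89.1   19.2  -89.4   27.7 2236. ]
```

send_rows(targets=[[1,0.016,0.036,0.012,0],[1,0.016,0.036,0.012,0],[1,0.016,0.036,0.012,0],[1,0.016,0.036,0.012,0],[1,0.016,0.036,0.012,0]])

```text
time: 13.4
tool_pos: [0.5154, -0.0699, 0.2265]
tool_rot: [-3.141, -0.0, 1.576]
contact_force: [0.0, -0.3, -0.4]
opening: 0.0918
grip_force: 0.0
```

send_rows(targets=[[1,0.016,0.036,0.012,0],[1,0.016,0.036,0.012,0],[1,0.016,0.036,0.012,0],[1,0,0,0,0],[1,0,0,0,0]])

```text
time: 13.9
tool_pos: [0.563, 0.0371, 0.2617]
tool_rot: [-3.14, 0.0, 1.578]
contact_force: [-0.1, -0.1, -0.2]
opening: 0.0921
grip_force: 0.0
```

```bash
python3 - <<'E'
from h import *
s=observe();print(s["time"],s["tool_pos"],s["tool_rot"])
np.save("pics/w7pose.npy",np.r_[s["tool_pos"],s["tool_rot"]])
p,d,P=snap("wrist","w7")
g=blobs(P,-.003,.012,.5,.7,.13,.22,100)   # socket floors
print("floors");[print(b) for b in g]
print("plate");[print(b) for b in blobs(P,.018,.030,.48,.72,.1,.24,300)]
print("low wall");[print(b) for b in blobs(P,.056,.067,.48,.72,.08,.14,50)]
print("rim");[print(b) for b in blobs(P,.068,.077,.48,.72,.1,.235,50)]
E
```

```text
13.9 [0.56295729 0.03709949 0.26171646] [-3.14025460e+00  3.55852249e-04  1.57775024e+00]
floors
[ 537.   174.5   52.8   47.2   88.5    4.  2036. ]
[ 598.   172.9   52.7   47.    88.7    3.9 1994. ]
[ 659.1  171.4   52.8   45.4   88.8    3.9 1837. ]
plate
[ 5.9780e+02  1.7230e+02  2.0190e+02  1.2140e+02 -1.4000e+00  2.3800e+01
  1.4673e+04]
low wall
[ 596.2  121.9  210.2   35.     0.    61.8 1254. ]
rim
[ 5.974e+02  1.742e+02  2.110e+02  1.253e+02 -1.100e+00  7.170e+01
  2.313e+03]
```

View pics/w7.png

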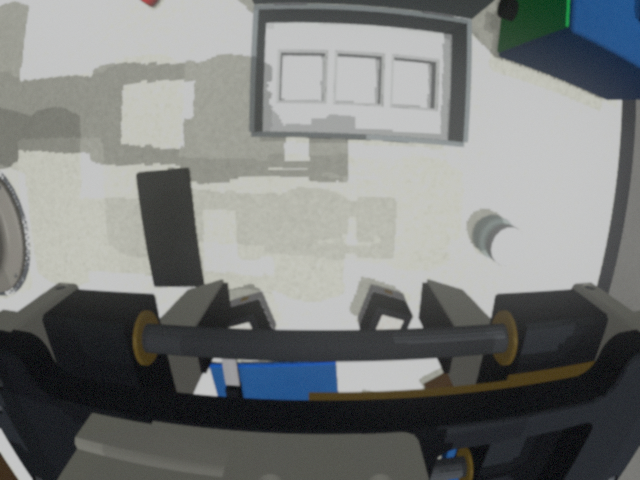

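The wrist view shows the open case with three empty sockets at (303,77), (358,78) and (412,82). Their floors are at 4 mm and the plate at 24 mm, as stated. Next is the first cell, the nearest one.

send_rows(targets=[[1,-0.023,-0.036,-0.02,0.08],[1,-0.023,-0.036,-0.02,0.08],[1,-0.023,-0.037,-0.02,0.08],[1,-0.022,-0.037,-0.02,0.078],[1,0,0,-0.045,0]])

```text
time: 14.45
tool_pos: [0.4708, -0.1149, 0.1389]
tool_rot: [3.139, 0.005, 1.89]
contact_force: [0.4, 0.5, -0.1]
opening: 0.092
grip_force: 0.0
```

send_rows(targets=[[1,0,0,-0.04,0],[1,0,0,-0.02,0],[1,0,0,-0.01,0],[1,0,0,0,0],[1,0,0,0,0]])

```text
time: 14.95
tool_pos: [0.4725, -0.11, 0.0685]
tool_rot: [3.141, 0.001, 1.893]
contact_force: [0.1, 0.0, -0.7]
opening: 0.092
grip_force: 0.0
```

```bash
python3 - <<'E'
from h import *
s=observe();print(s["time"],s["tool_pos"],s["tool_rot"])
p,d,P=snap("wrist","w8");print([str(b) for b in blobs(P,.055,.069,.42,.53,-.2,-.05,200)])
E
```

```text
14.95 [ 0.47251582 -0.1100245   0.06850849] [3.14060421e+00 8.29705600e-04 1.89313479e+00]
['[ 471.3 -107.7   46.8   44.3  -71.5   62.  7957. ]']
```

send_rows(targets=[[1,-0.0005,0,-0.01,0],[1,0,0,-0.0055,0],[0.7,0,0,0,0],[0.5,0,0,0,0],[0.4,0,0,0,0]], grip_force=50)

```text
time: 15.5
tool_pos: [0.4718, -0.1094, 0.0524]
tool_rot: [3.141, 0.0, 1.894]
contact_force: [0.3, 0.2, 0.2]
opening: 0.0727
grip_force: 0.0
```

send_rows(targets=[[0.3,0,0,0,0],[0.2,0,0,0,0],[0.2,0,0,0,0],[0.2,0,0,0,0],[0.2,0,0,0,0]])

```text
time: 16.0
tool_pos: [0.4717, -0.1094, 0.0523]
tool_rot: [3.141, 0.0, 1.894]
contact_force: [0.4, -0.3, 0.4]
opening: 0.0437
grip_force: 50.0
```

send_rows(targets=[[0.2,0,0,0.01,0],[0.2,0,0,0.02,0],[0.2,0,0,0.03,0],[0.2,0,0,0.03,0],[0.2,0,0,0,0]])

```text
time: 16.5
tool_pos: [0.4738, -0.1102, 0.1463]
tool_rot: [3.136, 0.005, 1.894]
contact_force: [-0.5, -0.2, -2.3]
opening: 0.0435
grip_force: 50.0
```

```bash
python3 - <<'E'
from h import *
s=observe();print(s["time"],s["tool_pos"],s["tool_rot"],s["opening"],s["contact_force"])
p,d,P=snap("wrist","w9");print([str(b) for b in blobs(P,.12,.20,.4,.55,-.2,-.03,200)])
cv2.imwrite("pics/w9c.png",p[:,:,::-1])
E
```

```text
16.5 [ 0.4738372  -0.1102206   0.14630075] [3.13557488 0.00508716 1.89395394] 0.04352152320209525 [-0.46480064 -0.21715564 -2.31964276]
['[  471.4  -103.3    76.4    35.8    18.8   156.1 12493. ]', '[ 453.7 -122.1   14.2    3.1  -72.1  192.5  264. ]', '[ 496.8 -107.2   15.     3.1  -70.9  192.9  263. ]']
```

View pics/w9c.png

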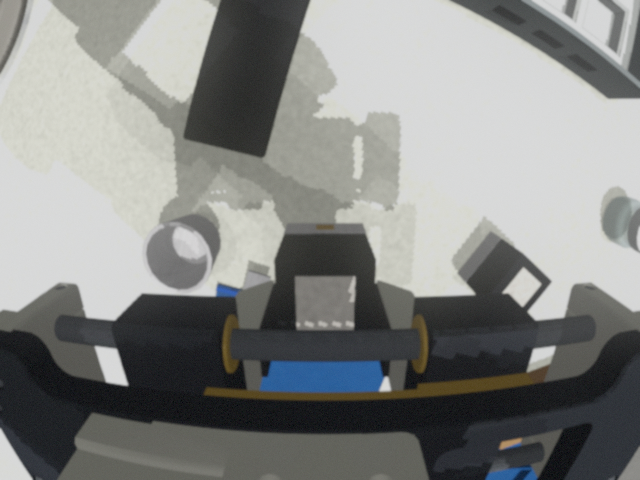

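The cell hangs upright in the grip at (325,300). I'll carry it over socket 2.

send_rows(targets=[[0.2,0.005,0.02,0,-0.03],[0.2,0.009,0.04,0,-0.05],[0.2,0.009,0.04,0,-0.05],[0.2,0.01,0.043,0,-0.05],[0.2,0.01,0.043,0,-0.05]])

```text
time: 17.05
tool_pos: [0.5138, 0.0781, 0.1408]
tool_rot: [-3.139, -0.0, 1.661]
contact_force: [1.7, -0.2, -3.0]
opening: 0.0436
grip_force: 50.0
```

send_rows(targets=[[0.2,0.01,0.04,0,-0.05],[0.2,0.008,0.035,0,-0.05],[0.2,0.005,0.022,0,-0.017],[0.2,0,0,0,0],[0.2,0,0,0,0]])

```text
time: 17.55
tool_pos: [0.5366, 0.1735, 0.1407]
tool_rot: [-3.139, 0.001, 1.548]
contact_force: [-1.0, 0.4, -3.9]
opening: 0.0431
grip_force: 50.0
```

send_rows(targets=[[0.2,0,0,-0.02,0],[0.2,0,0,-0.02,0],[0.2,0,0,-0.01,0],[0.2,0,0,0,0],[0.2,0,0,0,0]])

```text
time: 18.05
tool_pos: [0.5379, 0.173, 0.0926]
tool_rot: [3.141, 0.0, 1.546]
contact_force: [-0.5, -0.3, -2.5]
opening: 0.0433
grip_force: 50.0
```

send_rows(targets=[[0.2,-0.0004,0.001,-0.008,0],[0.2,0,0,-0.005,0],[0.2,0,0,-0.003,0],[0.2,0,0,-0.003,0],[0.2,0,0,0,0]])

```text
time: 18.55
tool_pos: [0.537, 0.1746, 0.0728]
tool_rot: [-3.141, 0.0, 1.547]
contact_force: [0.6, 0.8, -2.4]
opening: 0.0431
grip_force: 50.0
```

```bash
python3 - <<'E'
from h import *
s=observe();print(s["time"],s["tool_pos"],s["tool_rot"],s["opening"],s["contact_force"])
p,d,P=snap("wrist","w10");cv2.imwrite("pics/w10c.png",cv2.resize(p[100:400,150:500,::-1],None,fx=2,fy=2))
E
```

```text
18.55 [0.53703283 0.17458997 0.07281888] [-3.14096292e+00  1.76132635e-04  1.54694719e+00] 0.04309428337154281 [ 0.58004385  0.81188119 -2.43230211]
```

View pics/w10c.png

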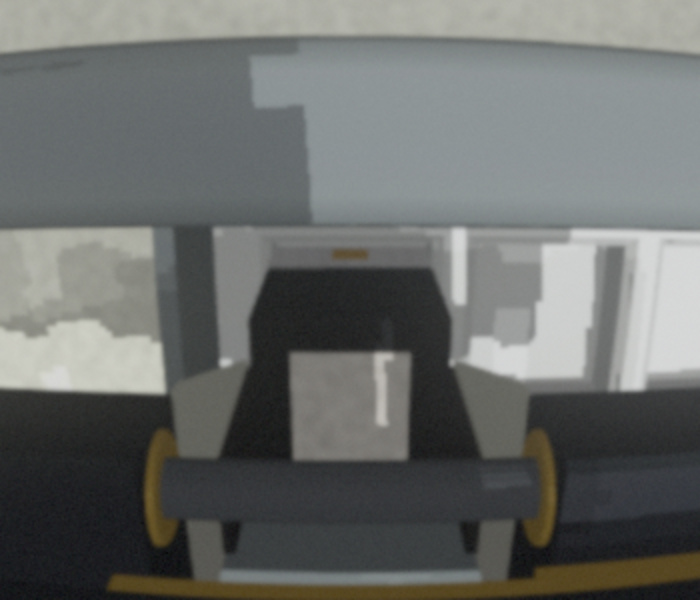

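The cell sits inside the socket mouth with no added force, so I'll release it.

send_rows(targets=[[0.5,0,0,0,0],[0.55,0,0,0,0],[0.6,0,0,0,0],[0.7,0,0,0,0],[0.7,0,0,0.03,0]])

```text
time: 19.1
tool_pos: [0.5349, 0.1741, 0.1003]
tool_rot: [-3.134, 0.002, 1.547]
contact_force: [-0.8, -0.1, -0.1]
opening: 0.0632
grip_force: 0.0
```

send_rows(targets=[[0.7,0,0,0.04,0],[0,0,0,0.04,0],[0,0,0,0,0]])

```text
time: 19.4
tool_pos: [0.5403, 0.1752, 0.1893]
tool_rot: [3.13, -0.002, 1.547]
contact_force: [0.6, 0.5, -0.6]
opening: 0.0527
grip_force: 0.0
```

```bash
python3 - <<'E'
from h import *
s=observe();print(s["time"],s["tool_pos"],s["opening"],s["contact_force"])
p,d,P=snap("wrist","w11");print([str(b) for b in blobs(P,.055,.095,.505,.57,.14,.21,200)])
p,d,P=snap("side","s11");print([str(b) for b in blobs(P,.055,.095,.505,.57,.14,.21,20)])
E
```

```text
19.4 [0.54031065 0.17519365 0.18926068] 0.05272106182681022 [ 0.64699248  0.52339854 -0.64844861]
['[ 538.   174.6   49.9   44.1   88.5   66.  3504. ]']
[]
```

The first cell is home: its top is at 66.0 mm. Next is cell A.

send_rows(targets=[[1,0.0136,-0.039,0,-0.04],[1,0.0136,-0.039,0,-0.04],[1,0.0136,-0.039,0,-0.04],[1,0.0136,-0.039,0,-0.04],[1,0.0136,-0.039,-0.01,-0.04]])

```text
time: 20.0
tool_pos: [0.6056, -0.022, 0.1726]
tool_rot: [-3.141, -0.0, 1.345]
contact_force: [1.0, 0.8, -0.5]
opening: 0.0801
grip_force: 0.0
```

send_rows(targets=[[1,0.0136,-0.039,-0.02,-0.04],[1,0.0136,-0.039,-0.03,-0.038],[1,0,0,-0.03,0],[1,0,0,0,0],[1,0,0,0,0]])

```text
time: 20.5
tool_pos: [0.6313, -0.097, 0.0928]
tool_rot: [-3.138, -0.0, 1.269]
contact_force: [1.0, 0.6, 0.9]
opening: 0.0916
grip_force: 0.0
```

```bash
python3 - <<'E'
from h import *
s=observe();print(s["time"],s["tool_pos"],s["tool_rot"])
p,d,P=snap("wrist","w12");print([str(b) for b in blobs(P,.055,.069,.4,.75,-.35,-.03,200)])
p,d,P=snap("top","t12");print([str(b) for b in blobs(P,.055,.069,.4,.75,-.35,.0,50)])
E
```

```text
20.5 [ 0.63133822 -0.09700746  0.09280463] [-3.13842935e+00 -9.68451126e-05  1.26911178e+00]
['[ 633.9  -98.4   50.6   44.1   72.2   62.1 6821. ]']
['[ 643.8 -274.1   51.1   44.8   70.    62.   356. ]']
```

send_rows(targets=[[1,0.001,-0.001,-0.02,0],[1,0,0,-0.012,0],[1,0,0,-0.005,0],[1,0,0,0,0],[1,0,0,0,0]])

```text
time: 21.1
tool_pos: [0.6336, -0.0985, 0.0576]
tool_rot: [3.141, -0.0, 1.269]
contact_force: [0.5, 0.2, -0.2]
opening: 0.0918
grip_force: 0.0
```

send_rows(targets=[[0.7,0,0,-0.005,0],[0.5,0,0,0,0],[0.4,0,0,0,0],[0.3,0,0,0,0],[0.2,0,0,0,0]])

```text
time: 21.6
tool_pos: [0.6333, -0.0987, 0.052]
tool_rot: [3.141, -0.0, 1.269]
contact_force: [-0.1, -0.1, 0.1]
opening: 0.0564
grip_force: 0.0
```

send_rows(targets=[[0.2,0,0,0,0],[0.2,0,0,0,0],[0.2,0,0,0,0],[0.2,0,0,0,0],[0.2,0,0,0,0]])

```text
time: 22.1
tool_pos: [0.6332, -0.0986, 0.0519]
tool_rot: [3.141, 0.0, 1.269]
contact_force: [-0.2, 0.0, -0.0]
opening: 0.0433
grip_force: 50.0
```

send_rows(targets=[[0.2,0,0,0.01,0],[0.2,0,0,0.02,0],[0.2,0,0,0.03,0],[0.2,0,0,0.035,0],[0.2,0,0,0,0]])

```text
time: 22.6
tool_pos: [0.6359, -0.0993, 0.153]
tool_rot: [3.131, -0.0, 1.269]
contact_force: [1.2, -0.5, -1.9]
opening: 0.0433
grip_force: 50.0
```

send_rows(targets=[[0.2,0.002,0.02,0,0.03],[0.2,0.0035,0.04,0,0.04],[0.2,0.0035,0.04,0,0.04],[0.2,0.0035,0.04,0,0.04],[0.2,0.0035,0.04,0,0.04]])

```text
time: 23.1
tool_pos: [0.6487, 0.0828, 0.1463]
tool_rot: [-3.14, 0.0, 1.46]
contact_force: [0.4, -0.2, -2.1]
opening: 0.0434
grip_force: 50.0
```

send_rows(targets=[[0.2,0.0035,0.04,0,0.04],[0.2,0.003,0.03,0,0.03],[0.2,0.0022,0.02,0,0.018],[0.2,0,0,0,0],[0.2,0,0,0,0]])

```text
time: 23.6
tool_pos: [0.6577, 0.1709, 0.1463]
tool_rot: [-3.141, 0.001, 1.547]
contact_force: [-0.7, -0.3, -1.2]
opening: 0.0434
grip_force: 50.0
```

send_rows(targets=[[0.2,0,0,-0.02,0],[0.2,0,0,-0.02,0],[0.2,0,0,-0.01,0],[0.2,0,0,0,0],[0.2,0,0,0,0]])

```text
time: 24.1
tool_pos: [0.6584, 0.1705, 0.0975]
tool_rot: [3.141, -0.0, 1.546]
contact_force: [0.0, -0.3, -1.0]
opening: 0.0432
grip_force: 50.0
```

send_rows(targets=[[0.2,0,0.0008,-0.01,0],[0.2,0,0,-0.006,0],[0.2,0,0,-0.005,0],[0.2,0,0,-0.0035,0],[0.2,0,0,0,0]])

```text
time: 24.6
tool_pos: [0.6575, 0.1721, 0.0716]
tool_rot: [-3.14, 0.0, 1.547]
contact_force: [-0.8, -0.8, -3.2]
opening: 0.0433
grip_force: 50.0
```

send_rows(targets=[[0.2,0,0,0,0],[0.2,0,0,0,0]])

```text
time: 24.8
tool_pos: [0.6579, 0.1721, 0.0725]
tool_rot: [3.141, 0.0, 1.547]
contact_force: [0.1, -0.9, -1.8]
opening: 0.0436
grip_force: 50.0
```

send_rows(targets=[[0.5,0,0,0,0],[0.55,0,0,0,0],[0.6,0,0,0,0],[0.7,0,0,0,0],[0.7,0,0,0.03,0]])

```text
time: 25.3
tool_pos: [0.6553, 0.1718, 0.0983]
tool_rot: [-3.133, 0.001, 1.547]
contact_force: [1.0, 0.1, 0.6]
opening: 0.0636
grip_force: 0.0
```

send_rows(targets=[[0.7,0,0,0.04,0],[0.7,0,0,0.04,0],[0.7,0,0,0,0]])

```text
time: 25.6
tool_pos: [0.661, 0.1727, 0.1898]
tool_rot: [3.129, -0.002, 1.547]
contact_force: [0.4, 0.2, 0.7]
opening: 0.0645
grip_force: 0.0
```

```bash
python3 - <<'E'
from h import *
s=observe();print(s["time"],s["tool_pos"],s["opening"],s["contact_force"])
p,d,P=snap("wrist","w13");print([str(b) for b in blobs(P,.055,.095,.505,.70,.14,.21,200)])
p,d,P=snap("top","t13");print([str(b) for b in blobs(P,.055,.069,.4,.75,-.35,.0,50)])
E
```

```text
25.6 [0.66095007 0.17273218 0.18979284] 0.06448301745713024 [0.43346749 0.18566212 0.73828436]
['[698.2 174.9  69.8   3.6  90.   70.2 493. ]', '[ 658.4  172.1   50.1   44.1   88.5   66.1 3481. ]', '[ 538.1  174.4   50.6   45.4   88.5   66.1 3081. ]']
['[ 660.7 -290.6   51.2   44.9   70.2   62.2  357. ]']
```

send_rows(targets=[[1,-0.0015,-0.045,0,-0.032],[1,-0.0015,-0.045,0,-0.032],[1,-0.0015,-0.045,0,-0.032],[1,-0.0015,-0.045,0,-0.032],[1,-0.0015,-0.045,0,-0.032]])

```text
time: 26.2
tool_pos: [0.6492, -0.0543, 0.1803]
tool_rot: [-3.138, -0.0, 1.386]
contact_force: [0.7, 1.2, -0.0]
opening: 0.0914
grip_force: 0.0
```

send_rows(targets=[[1,-0.0015,-0.045,0,-0.032],[1,-0.0015,-0.045,0,-0.032],[1,-0.0015,-0.045,0,-0.032],[1,-0.0015,-0.045,-0.01,-0.032],[1,-0.0015,-0.0435,-0.03,-0.03]])

```text
time: 26.7
tool_pos: [0.6433, -0.2766, 0.1446]
tool_rot: [3.138, 0.001, 1.227]
contact_force: [1.0, -0.2, -0.5]
opening: 0.0918
grip_force: 0.0
```

send_rows(targets=[[1,0,0,-0.03,0],[1,0,0,-0.015,0],[1,0,0,0,0],[1,0,0,0,0]])

```text
time: 27.1
tool_pos: [0.6435, -0.2729, 0.0993]
tool_rot: [3.142, -0.0, 1.23]
contact_force: [0.3, 1.2, -1.1]
opening: 0.0918
grip_force: 0.0
```

```bash
python3 - <<'E'
from h import *
s=observe();print(s["time"],s["tool_pos"],s["tool_rot"])
p,d,P=snap("wrist","w14");print([str(b) for b in blobs(P,.055,.069,.4,.75,-.35,-.03,200)])
E
```

```text
27.1 [ 0.64345794 -0.27287027  0.09929895] [ 3.14157591e+00 -1.67582726e-04  1.23030649e+00]
['[ 660.6 -293.1   50.4   44.3   69.9   62.  5993. ]']
```

Cells C and A are both home, with tops at 66.1 mm. Cell B has been knocked to (660.5, -292.8), so I'll correct for that.

send_rows(targets=[[1,0.017,-0.02,0,-0.008],[1,0,0,0,0],[1,0,0,-0.02,0],[1,0,0,-0.015,0],[1,0,0,0,0]])

```text
time: 27.65
tool_pos: [0.6587, -0.2924, 0.0618]
tool_rot: [-3.137, -0.001, 1.222]
contact_force: [0.1, 1.6, -0.7]
opening: 0.0917
grip_force: 0.0
```

```bash
python3 - <<'E'
from h import *
s=observe();print(s["time"],s["tool_pos"],s["tool_rot"])
p,d,P=snap("wrist","w15");print([str(b) for b in blobs(P,.055,.069,.4,.75,-.35,-.03,200)]);print(observe()["tool_pos"])
E
```

```text
27.65 [ 0.65873972 -0.29243776  0.06183687] [-3.13732641e+00 -8.42758218e-04  1.22164099e+00]
['[ 662.1 -289.1   44.3   41.4  -20.    62.  7645. ]', '[ 615.8 -274.7   22.7    8.8  -83.8   65.7  251. ]', '[ 704.3 -306.8   22.7    8.6   44.8   65.5  267. ]']
[ 0.6594001  -0.29297718  0.0632098 ]
```

send_rows(targets=[[1,0.0008,0,-0.006,0],[1,0,0,-0.0045,0],[0.7,0,0,0,0],[0.5,0,0,0,0],[0.4,0,0,0,0]])

```text
time: 28.2
tool_pos: [0.6609, -0.2941, 0.0538]
tool_rot: [3.141, 0.0, 1.221]
contact_force: [0.8, -0.3, -0.6]
opening: 0.0722
grip_force: 0.0
```

send_rows(targets=[[0.2,0,0,0,0],[0.2,0,0,0,0],[0.2,0,0,0,0],[0.2,0,0,0,0],[0.2,0,0,0,0]])

```text
time: 28.7
tool_pos: [0.6607, -0.294, 0.0536]
tool_rot: [-3.142, 0.0, 1.221]
contact_force: [-0.8, 0.3, 0.6]
opening: 0.0433
grip_force: 50.0
```

send_rows(targets=[[0.2,0,0,0,0],[0.2,0,0,0.01,0],[0.2,0,0,0.025,0],[0.2,0,0,0.035,0],[0.2,0,0,0.035,0]])

```text
time: 29.2
tool_pos: [0.6605, -0.2937, 0.1594]
tool_rot: [-3.14, -0.0, 1.221]
contact_force: [-0.4, -0.3, -2.1]
opening: 0.0434
grip_force: 50.0
```

send_rows(targets=[[0.2,-0.003,0.025,0,0.025],[0.2,-0.006,0.044,0,0.03],[0.2,-0.006,0.044,0,0.03],[0.2,-0.006,0.044,0,0.03],[0.2,-0.006,0.044,0,0.03]])

```text
time: 29.7
tool_pos: [0.6333, -0.0913, 0.1589]
tool_rot: [3.141, -0.0, 1.367]
contact_force: [0.6, 0.1, -2.3]
opening: 0.0435
grip_force: 50.0
```

send_rows(targets=[[0.2,-0.006,0.044,0,0.03],[0.2,-0.006,0.044,0,0.03],[0.2,-0.006,0.044,0,0.03],[0.2,-0.006,0.044,0,0.03],[0.2,-0.006,0.044,0,0.03]])

```text
time: 30.2
tool_pos: [0.6034, 0.1288, 0.1591]
tool_rot: [3.141, -0.0, 1.517]
contact_force: [0.3, -0.1, -2.2]
opening: 0.0433
grip_force: 50.0
```

send_rows(targets=[[0.2,-0.003,0.025,0,0.03],[0.2,-0.0025,0.02,0,0],[0.2,0,0,0,0],[0.2,0,0,0,0],[0.2,0,0,0,0]])

```text
time: 30.7
tool_pos: [0.5985, 0.171, 0.1586]
tool_rot: [3.141, 0.0, 1.545]
contact_force: [-0.3, -0.7, -1.8]
opening: 0.0432
grip_force: 50.0
```

send_rows(targets=[[0.2,-0.0006,0.0007,-0.03,0],[0.2,0,0,-0.025,0],[0.2,0,0,-0.01,0],[0.2,0,0,0,0],[0.2,0,0,0,0]])

```text
time: 31.2
tool_pos: [0.5985, 0.1723, 0.0945]
tool_rot: [3.14, -0.0, 1.545]
contact_force: [-0.3, 1.1, -2.3]
opening: 0.0435
grip_force: 50.0
```

send_rows(targets=[[0.2,0,0,-0.008,0],[0.2,0,0,-0.006,0],[0.2,0,0,-0.005,0],[0.2,0,0,-0.003,0],[0.2,0,0,0,0]])

```text
time: 31.7
tool_pos: [0.5973, 0.1727, 0.0709]
tool_rot: [-3.141, 0.0, 1.546]
contact_force: [-0.2, 0.3, -2.0]
opening: 0.0434
grip_force: 50.0
```

send_rows(targets=[[0.2,0,0,0,0],[0.2,0,0,0,0]])

```text
time: 31.9
tool_pos: [0.5978, 0.1728, 0.0717]
tool_rot: [3.141, -0.0, 1.546]
contact_force: [0.5, 0.6, -1.8]
opening: 0.0435
grip_force: 50.0
```

send_rows(targets=[[0.5,0,0,0,0],[0.55,0,0,0,0],[0.6,0,0,0,0],[0.7,0,0,0,0],[0.7,0,0,0.03,0]])

```text
time: 32.4
tool_pos: [0.5951, 0.1723, 0.098]
tool_rot: [-3.134, 0.002, 1.546]
contact_force: [-1.0, -0.8, -0.5]
opening: 0.0631
grip_force: 0.0
```

send_rows(targets=[[0.7,0,-0.01,0.04,0],[0,0,-0.02,0.04,0],[0,0,-0.02,0.04,0],[0,0,0,0,0],[0,0,0,0,0]])

```text
time: 32.9
tool_pos: [0.5981, 0.1224, 0.2225]
tool_rot: [3.139, -0.0, 1.545]
contact_force: [0.2, -0.0, -0.1]
opening: 0.0366
grip_force: 0.0
```

```bash
python3 - <<'E'
from h import *
s=observe();print(s["time"],s["tool_pos"],s["opening"],s["contact_force"])
p,d,P=snap("wrist","w16");print([str(b) for b in blobs(P,.055,.095,.505,.70,.14,.21,200)])
p,d,P=snap("side","s16")
m=(P[...,1]>.215)&(P[...,1]<.3)&(P[...,0]>.5)&(P[...,0]<.7);q=P[m]
for z in (.1,.15,.19):
    k=q[abs(q[:,2]-z)<.005];print(z,np.round(np.median(k,axis=0)*1000,1))
p,d,P=snap("top","t16");print("presser",[str(b) for b in blobs(P,.077,.095,.45,.6,-.36,-.25,20)])
E
```

```text
32.9 [0.59805153 0.12236751 0.22253054] 0.03661472613209244 [ 0.24753699 -0.01238308 -0.13995757]
['[698.5 175.   70.    3.5  89.   67.5 651. ]', '[ 658.1  172.3   50.1   45.    88.8   65.9 2953. ]', '[ 537.6  174.4   50.3   45.1   88.2   66.1 2967. ]', '[ 597.6  172.8   49.1   44.7   88.5   66.1 2973. ]']
0.1 [594.1 246.7 100.1]
0.15 [594.8 248.6 149.9]
0.19 [597.  250.6 189.9]
presser ['[ 547.2 -313.9   39.4   25.5   10.5   87.4  169. ]']
```

All three cells are home (tops 65.9–66.1 mm) and the cover is still at about 1.61 rad. Next I'll shut the cover by pushing its outer face with closed fingers.

send_rows(targets=[[0,0,0,0.045,0],[0,0,0.041,0,0],[0,0,0.041,0,0],[0,0,0.041,0,0],[0,0,0.041,0,0]])

```text
time: 33.55
tool_pos: [0.5969, 0.2887, 0.2648]
tool_rot: [-3.139, 0.001, 1.546]
contact_force: [0.1, 0.3, 0.2]
opening: 0.0006
grip_force: 0.0
```

send_rows(targets=[[0,0,0,0,0],[0,0,0,-0.04,0],[0,0,0,-0.04,0],[0,0,0,-0.02,0],[0,0,0,0,0]])

```text
time: 34.05
tool_pos: [0.5952, 0.2857, 0.1613]
tool_rot: [-3.133, 0.004, 1.546]
contact_force: [-0.6, 0.1, -0.4]
opening: 0.0001
grip_force: 0.0
```

send_rows(targets=[[0,0,-0.012,0,0],[0,0,-0.012,0,0],[0,0,-0.012,0,0],[0,0,-0.012,0,0],[0,0,-0.011,0,0]])

```text
time: 34.55
tool_pos: [0.5979, 0.2266, 0.1672]
tool_rot: [3.14, -0.001, 1.545]
contact_force: [-0.0, 2.1, -0.7]
opening: 0.0003
grip_force: 1.0
```

```bash
python3 - <<'E'
from h import *
s=observe();print(s["time"],s["tool_pos"],s["opening"],s["contact_force"])
p,d,P=snap("side","s17")
m=(P[...,1]>.17)&(P[...,1]<.3)&(((P[...,0]>.5)&(P[...,0]<.55))|((P[...,0]>.65)&(P[...,0]<.7)));q=P[m]
for z in (.1,.12,.15,.17,.19):
    k=q[abs(q[:,2]-z)<.005];print(z,len(k),np.round(np.median(k,axis=0)*1000,1))
E
```

```text
34.55 [0.59788044 0.22656792 0.16718034] 0.0003142177624954907 [-0.0134166   2.09484729 -0.71754133]
0.1 229 [650.7 235.8 100. ]
0.12 233 [549.2 229.6 120.2]
0.15 248 [547.9 220.1 150. ]
0.17 265 [547.6 213.8 169.7]
0.19 96 [537.6 208.6 187.5]
```

send_rows(targets=[[0,0,-0.008,-0.004,0],[0,0,-0.008,-0.004,0],[0,0,-0.009,-0.003,0],[0,0,-0.008,-0.006,0],[0,0,-0.008,-0.006,0]])

```text
time: 35.1
tool_pos: [0.5975, 0.1858, 0.1429]
tool_rot: [-3.141, 0.001, 1.546]
contact_force: [0.0, 1.3, 1.7]
opening: 0.0006
grip_force: 0.8
```

send_rows(targets=[[0,0,-0.007,-0.006,0],[0,0,-0.006,-0.008,0],[0,0,-0.006,-0.008,0],[0,0,-0.005,-0.007,0],[0,0,-0.004,-0.008,0]])

```text
time: 35.6
tool_pos: [0.5977, 0.1584, 0.1058]
tool_rot: [3.141, -0.0, 1.546]
contact_force: [-0.3, 1.3, 0.6]
opening: 0.0005
grip_force: 0.5
```

send_rows(targets=[[0,0,-0.003,-0.008,0],[0,0,-0.002,-0.007,0],[0,0,-0.001,-0.006,0],[0,0,0,-0.003,0],[0,0,0,0,0]])

```text
time: 36.1
tool_pos: [0.5974, 0.1527, 0.0819]
tool_rot: [-3.141, 0.0, 1.546]
contact_force: [0.1, 0.6, 0.5]
opening: 0.0008
grip_force: 0.0
```

```bash
python3 - <<'E'
from h import *
s=observe();print(s["time"],s["tool_pos"],s["tool_rot"],s["contact_force"])
p,d,P=snap("side","s18")
for y in (.12,.15,.18,.21,.23):
    for x in (.52,.67):
        k=P[(abs(P[...,0]-x)<.01)&(abs(P[...,1]-y)<.006)&(P[...,2]>.04)&(P[...,2]<.15)];print(y,x,np.round(np.median(k,axis=0)*1000,1),end=" ")
E
```

```text
36.1 [0.59744371 0.15267305 0.08193162] [-3.14082482e+00  2.95077307e-04  1.54588606e+00] [0.06724244 0.6050834  0.47139141]
0.12 0.52 [523.9 122.6  81.3] 0.12 0.67 [669.3 120.4  80.9] 0.15 0.52 [519.6 150.   80.4] 0.15 0.67 [670.1 149.8  80.6] 0.18 0.52 [520.1 179.6  80.1] 0.18 0.67 [670.8 180.4  79.8] 0.21 0.52 [520.  209.6  79.7] 0.21 0.67 [671.3 210.   79.4] 0.23 0.52 [520.  230.8  79.8] 0.23 0.67 [669.1 234.   75.5]
```

send_rows(targets=[[0,0,0,-0.001,0],[0,0,0,-0.001,0],[0,0,0,-0.001,0],[0,0,0,0,0],[0,0,0,0,0]])

```text
time: 36.65
tool_pos: [0.5979, 0.1528, 0.0803]
tool_rot: [3.141, -0.0, 1.546]
contact_force: [-1.5, 0.5, 5.3]
opening: 0.0004
grip_force: 2.8
```

The cover is shut: it takes a 5 N reaction with no further travel. Now the presser.

send_rows(targets=[[0,0,0,0.04,0],[0.5,0,0,0.045,0],[1,0,0,0.045,-0.134],[1,-0.005,-0.0465,0,-0.134],[1,-0.005,-0.0465,0,-0.134]])

```text
time: 37.15
tool_pos: [0.5882, 0.0598, 0.2112]
tool_rot: [3.138, -0.001, 1.142]
contact_force: [-0.7, -0.3, -0.2]
opening: 0.0279
grip_force: 0.0
```

send_rows(targets=[[1,-0.005,-0.0465,0,-0.134],[1,-0.005,-0.0465,0,-0.134],[1,-0.005,-0.0465,0,-0.134],[1,-0.005,-0.0465,0,-0.134],[1,-0.005,-0.0465,0,-0.134]])

```text
time: 37.65
tool_pos: [0.5622, -0.1745, 0.2094]
tool_rot: [3.142, -0.0, 0.468]
contact_force: [0.9, -0.3, 0.2]
opening: 0.0679
grip_force: 0.0
```

send_rows(targets=[[1,-0.005,-0.0465,0,-0.14],[1,-0.005,-0.0465,0,0],[1,-0.006,-0.048,0,0],[1,0,0,0,0],[1,0,0,0,0]])

```text
time: 38.15
tool_pos: [0.5461, -0.3146, 0.2088]
tool_rot: [-3.141, 0.0, 0.331]
contact_force: [0.8, 1.2, -0.5]
opening: 0.0915
grip_force: 0.0
```

```bash
python3 - <<'E'
from h import *
s=observe();print(s["time"],s["tool_pos"],s["tool_rot"])
p,d,P=snap("wrist","w19");print([str(b) for b in blobs(P,.080,.095,.5,.6,-.36,-.25,200)],[str(b) for b in blobs(P,.014,.028,.48,.62,-.4,-.25,100)])
p,d,P=snap("side","s19")
for y in (.12,.15,.18,.21):
    for x in (.52,.67):
        k=P[(abs(P[...,0]-x)<.01)&(abs(P[...,1]-y)<.006)&(P[...,2]>.04)&(P[...,2]<.15)];print(y,x,np.round(np.median(k,axis=0)*1000,1),end=" ")
p,d,P=snap("top","t19")
print("presser",[str(b) for b in blobs(P,.077,.095,.45,.6,-.36,-.25,20)])
m=(p[...,2].astype(int)>p[...,0].astype(int)+50)&(P[...,1]<-.1)&(P[...,1]>-.42)&(P[...,0]<.62)&(P[...,0]>.38)&(P[...,2]<.012)
print("mat",rect(P,m))
E
```

```text
38.15 [ 0.54612389 -0.31463071  0.20878478] [-3.14056505e+00  2.92135446e-04  3.31368849e-01]
['[ 547.5 -316.5   40.9   23.9   12.1   87.7 1515. ]'] ['[ 547.9 -315.9   59.5   35.9   10.    17.6  370. ]']
0.12 0.52 [519.5 120.9  79.5] 0.12 0.67 [670.1 120.5  79.4] 0.15 0.52 [519.9 150.   79.4] 0.15 0.67 [670.4 149.9  79.4] 0.18 0.52 [519.8 180.2  80. ] 0.18 0.67 [670.  180.2  79.4] 0.21 0.52 [519.6 210.   79.4] 0.21 0.67 [670.  209.6  79.4] presser []
mat [ 496.5 -295.3  217.7  176.1  -85.5    4.3 1016. ]
```

send_rows(targets=[[1,0.001,-0.0013,-0.045,-0.13],[1,0,0,-0.045,0],[1,0,0,-0.045,0],[1,0,0,-0.02,0],[1,0,0,-0.01,0]], grip_force=45)

```text
time: 38.8
tool_pos: [0.5471, -0.3127, 0.0421]
tool_rot: [-3.139, 0.003, 0.206]
contact_force: [-0.4, 0.5, 0.4]
opening: 0.092
grip_force: 0.0
```

send_rows(targets=[[0.6,0,0,0,0],[0.4,0,0,0,0],[0.3,0,0,0,0],[0.2,0,0,0,0],[0,0,0,0,0]])

```text
time: 39.3
tool_pos: [0.548, -0.3154, 0.0455]
tool_rot: [3.14, -0.001, 0.204]
contact_force: [0.2, -0.4, 0.3]
opening: 0.0565
grip_force: 0.0
```

send_rows(targets=[[0,0,0,0,0],[0,0,0,0,0],[0,0,0,0,0],[0,0,0,0,0],[0,0,0,0,0]])

```text
time: 39.8
tool_pos: [0.5477, -0.3151, 0.0444]
tool_rot: [3.141, 0.0, 0.204]
contact_force: [0.7, -0.9, 0.1]
opening: 0.0238
grip_force: 45.0
```

send_rows(targets=[[0,0,0,0.02,0],[0,0,0,0.04,0],[0,0,0,0.045,0],[0,0,0,0.025,0],[0,-0.001,0.02,0,0]], grip_force=60)

```text
time: 40.3
tool_pos: [0.5483, -0.298, 0.179]
tool_rot: [3.134, -0.006, 0.202]
contact_force: [0.0, 0.7, -2.3]
opening: 0.024
grip_force: 60.0
```

send_rows(targets=[[0,-0.0025,0.045,0,-0.0228],[0,-0.0025,0.045,0,-0.0228],[0,-0.0025,0.045,0,-0.0228],[0,-0.0025,0.045,0,-0.0228],[0,-0.0025,0.045,0,-0.0228]])

```text
time: 40.8
tool_pos: [0.5335, -0.0682, 0.1742]
tool_rot: [-3.141, 0.001, 0.089]
contact_force: [1.6, -0.1, -1.6]
opening: 0.0235
grip_force: 60.0
```

send_rows(targets=[[0,-0.0025,0.045,0,-0.0228],[0,-0.0025,0.045,0,-0.0228],[0,-0.0025,0.045,0,-0.0228],[0,-0.0025,0.045,0,-0.0228],[0,-0.0025,0.02,0,-0.0228]])

```text
time: 41.3
tool_pos: [0.5207, 0.1335, 0.1742]
tool_rot: [-3.141, 0.001, -0.022]
contact_force: [-0.0, -0.7, -2.2]
opening: 0.0239
grip_force: 60.0
```

send_rows(targets=[[0,0,0,0,0],[0,0,0,-0.02,0],[0,0,0,-0.015,0],[0,0,0,0,0],[0,0,0,0,0]])

```text
time: 41.8
tool_pos: [0.5218, 0.1291, 0.1395]
tool_rot: [3.141, 0.001, -0.025]
contact_force: [-0.6, -0.2, -2.4]
opening: 0.024
grip_force: 60.0
```

```bash
python3 - <<'E'
from h import *
s=observe();print(s["time"],s["tool_pos"],s["tool_rot"],s["contact_force"])
p,d,P=snap("top","t20");cv2.imwrite("pics/t20c.png",cv2.resize(p[150:330,200:440,::-1],None,fx=3,fy=3))
p,d,P=snap("side","s20");cv2.imwrite("pics/s20c.png",cv2.resize(p[180:350,220:440,::-1],None,fx=3.2,fy=3.2))
E
```

```text
41.8 [0.52180606 0.1291076  0.13954725] [ 3.14121437e+00  5.59398744e-04 -2.49208187e-02] [-0.64972699 -0.15998751 -2.40793628]
```

View pics/s20c.png

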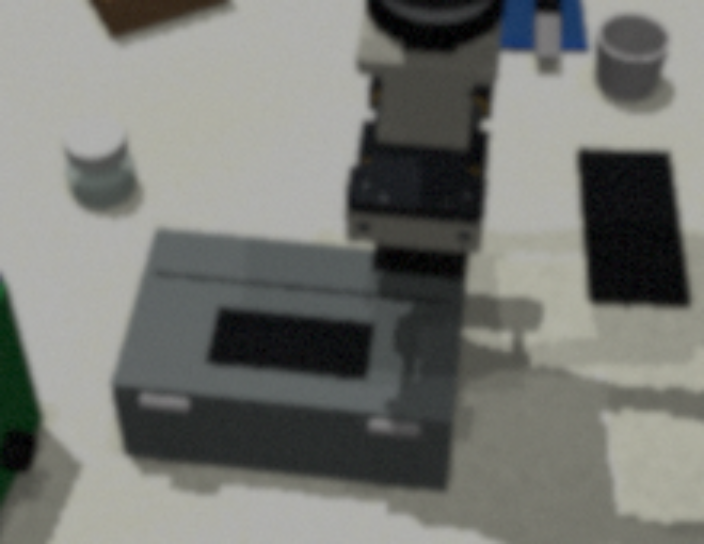

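The presser's black foot hovers over the near end of the strip at (420,265). I'll lower it gently.

send_rows(targets=[[0,0,0.001,-0.009,0],[0,0,0,-0.005,0],[0,0,0,-0.002,0],[0,0,0,0,0],[0,0,0,0,0]])

```text
time: 42.4
tool_pos: [0.5218, 0.131, 0.1235]
tool_rot: [3.141, -0.0, -0.024]
contact_force: [0.5, -0.5, -1.6]
opening: 0.0234
grip_force: 60.0
```

send_rows(targets=[[0,0,0,-0.002,0],[0,0,0,-0.002,0],[0,0,0,-0.002,0],[0,0,0,0,0],[0,0,0,0,0]])

```text
time: 42.9
tool_pos: [0.5219, 0.131, 0.1179]
tool_rot: [-3.142, -0.001, -0.024]
contact_force: [-1.2, -0.7, 2.6]
opening: 0.024
grip_force: 60.0
```

send_rows(targets=[[0,0,-0.001,-0.0015,0],[0,0,0,-0.0015,0],[0,0,0,0,0],[0,0,0,0,0]])

```text
time: 43.3
tool_pos: [0.522, 0.1306, 0.1147]
tool_rot: [-3.141, -0.001, -0.024]
contact_force: [-1.0, 5.7, 4.3]
opening: 0.0239
grip_force: 60.0
```

send_rows(targets=[[0,0.003,0,0,0],[0,0.006,0,0,0],[0,0.006,-0.0003,0,0],[0,0.006,-0.0002,0,0],[0,0.006,-0.0002,0,0]])

```text
time: 43.8
tool_pos: [0.5475, 0.1286, 0.1141]
tool_rot: [3.14, 0.003, -0.024]
contact_force: [-5.3, -1.2, 5.8]
opening: 0.0237
grip_force: 60.0
```

send_rows(targets=[[0,0.006,-0.0001,0,0],[0,0.006,-0.0002,0,0],[0,0.006,-0.0001,0,0],[0,0.006,-0.0002,0,0],[0,0.006,-0.0001,0,0]])

```text
time: 44.3
tool_pos: [0.5776, 0.1279, 0.1141]
tool_rot: [3.14, 0.003, -0.024]
contact_force: [-5.9, -1.3, 6.2]
opening: 0.024
grip_force: 60.0
```

send_rows(targets=[[0,0.006,-0.0002,0,0],[0,0.006,-0.0001,0,0],[0,0.006,-0.0002,0,0],[0,0.006,-0.0001,0,0],[0,0.006,-0.0002,0,0]])

```text
time: 44.8
tool_pos: [0.6077, 0.1272, 0.1141]
tool_rot: [3.14, 0.003, -0.024]
contact_force: [-5.0, 1.1, 4.9]
opening: 0.0236
grip_force: 60.0
```

send_rows(targets=[[0,0.006,-0.0001,0,0],[0,0.006,-0.0002,0,0],[0,0.006,-0.0001,0,0],[0,0.006,-0.0002,0,0],[0,0.006,-0.0001,0,0]])

```text
time: 45.3
tool_pos: [0.6377, 0.1265, 0.1141]
tool_rot: [3.14, 0.003, -0.024]
contact_force: [-3.6, 0.4, 5.2]
opening: 0.0239
grip_force: 60.0
```

send_rows(targets=[[0,0.006,-0.0002,0,0],[0,0.006,-0.0001,0,0],[0,0.006,-0.0002,0,0],[0,0.006,-0.0001,0,0],[0,0.006,-0.0002,0,0]])

```text
time: 45.8
tool_pos: [0.6678, 0.1257, 0.1142]
tool_rot: [3.14, 0.003, -0.024]
contact_force: [-4.9, -0.7, 5.6]
opening: 0.0238
grip_force: 60.0
```

send_rows(targets=[[0,0.002,0,0,0],[0,0,0,0,0],[0,0,0,0,0]])

```text
time: 46.1
tool_pos: [0.6701, 0.1256, 0.1143]
tool_rot: [3.14, 0.002, -0.024]
contact_force: [-2.7, -0.1, 6.0]
opening: 0.0235
grip_force: 60.0
```

```bash
python3 - <<'E'
from h import *
s=observe();print(s["time"],s["tool_pos"],s["tool_rot"],s["contact_force"])
p,d,P=snap("side","s21");cv2.imwrite("pics/s21c.png",cv2.resize(p[180:350,200:420,::-1],None,fx=3.2,fy=3.2))
E
```

```text
46.1 [0.67013368 0.12561571 0.11433234] [ 3.14028505e+00  1.62632933e-03 -2.41917813e-02] [-2.73362423 -0.08579323  6.00551702]
```

View pics/s21c.png

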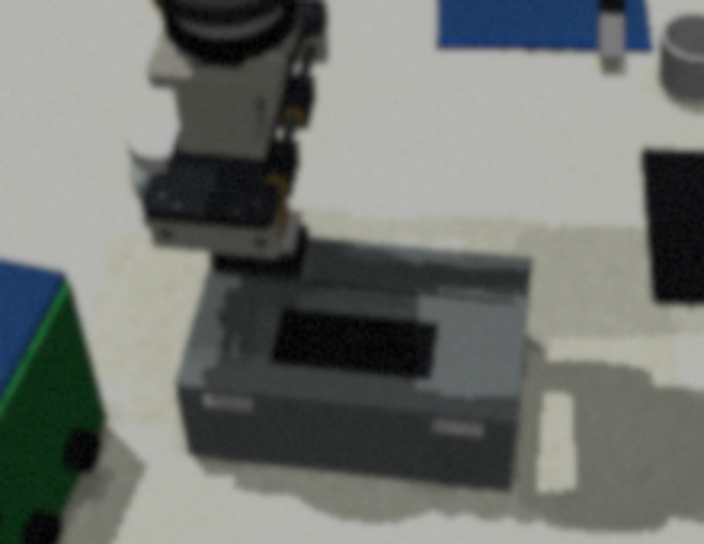

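The foot is at the far end at (260,262), with the force steady throughout the stroke. I'll lift the presser and take it back to the mat.

send_rows(targets=[[0,0,0,0.01,0],[0,0,0,0.02,0],[0,0,0,0.03,0],[0,-0.006,-0.022,0,0],[0,-0.0122,-0.044,0,0]])

```text
time: 46.65
tool_pos: [0.6529, 0.0619, 0.1749]
tool_rot: [-3.141, -0.002, -0.02]
contact_force: [1.2, -0.0, -3.0]
opening: 0.0237
grip_force: 60.0
```

send_rows(targets=[[0,-0.0122,-0.044,0,0],[0,-0.0122,-0.044,0,0],[0,-0.0122,-0.044,0,0],[0,-0.0122,-0.044,0,0],[0,-0.0122,-0.044,0,0]])

```text
time: 47.15
tool_pos: [0.5903, -0.1617, 0.1741]
tool_rot: [3.141, 0.002, -0.024]
contact_force: [0.9, -0.2, -2.2]
opening: 0.0238
grip_force: 60.0
```

send_rows(targets=[[0,-0.0122,-0.044,0,0],[0,-0.0122,-0.044,0,0],[0,-0.0122,-0.044,0,0],[0,-0.006,-0.022,0,0],[0,0,0,0,0]])

```text
time: 47.65
tool_pos: [0.547, -0.3176, 0.1737]
tool_rot: [3.141, 0.002, -0.029]
contact_force: [0.1, 0.4, -1.7]
opening: 0.0236
grip_force: 60.0
```

send_rows(targets=[[0,0,0,-0.04,0],[0,0,0,-0.04,0],[0,0,0,-0.03,0],[0,0,0,0,0],[0,0,0,0,0]])

```text
time: 48.15
tool_pos: [0.5491, -0.3133, 0.0648]
tool_rot: [-3.141, 0.001, -0.023]
contact_force: [-0.0, -0.2, -2.5]
opening: 0.0235
grip_force: 60.0
```

```bash
python3 - <<'E'
from h import *
s=observe();print(s["time"],s["tool_pos"],s["tool_rot"],s["contact_force"])
p,d,P=snap("side","s22");cv2.imwrite("pics/s22c.png",cv2.resize(p[60:240,270:460,::-1],None,fx=3.2,fy=3.2))
E
```

```text
48.15 [ 0.54914707 -0.3132935   0.06475945] [-3.14132261e+00  7.15445603e-04 -2.34992183e-02] [-0.03063149 -0.23681911 -2.53693173]
```

View pics/s22c.png

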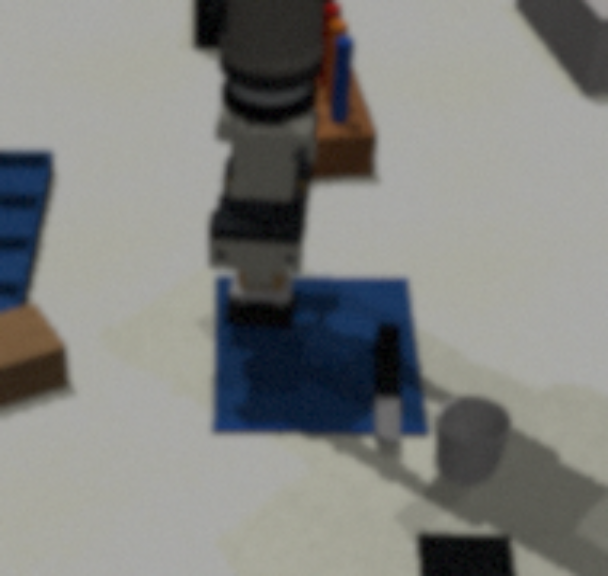

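The presser is upright over the mat at (262,315), with the pry tool lying at (387,385). I'll lower it and release.

send_rows(targets=[[0,0,0,-0.01,0],[0,0,0,-0.006,0],[0,0,0,-0.002,0],[0,0,0,0,0],[0,0,0,0,0]])

```text
time: 48.7
tool_pos: [0.549, -0.3139, 0.0467]
tool_rot: [3.141, -0.0, -0.024]
contact_force: [-0.7, -0.2, -1.8]
opening: 0.0237
grip_force: 60.0
```

send_rows(targets=[[0,0,0,-0.001,0],[0,0,0,-0.001,0],[0,0,0,-0.0005,0],[0,0,0,0,0],[0,0,0,0,0]])

```text
time: 49.2
tool_pos: [0.549, -0.3139, 0.0444]
tool_rot: [3.141, -0.0, -0.024]
contact_force: [-0.8, 0.2, 2.3]
opening: 0.0237
grip_force: 60.0
```

Contact is made, so I'll release, rise clear and check.

send_rows(targets=[[0.3,0,0,0,0],[0.4,0,0,0,0],[0.6,0,0,0,0],[1,0,0,0,0],[1,0,0,0,0]])

```text
time: 49.7
tool_pos: [0.5489, -0.3138, 0.0439]
tool_rot: [3.141, -0.0, -0.024]
contact_force: [0.5, -1.0, 0.2]
opening: 0.0553
grip_force: 0.0
```

send_rows(targets=[[1,0,0,0.02,0],[1,0,0,0.04,0],[1,0,0,0.045,0],[1,0,0,0.045,0],[1,-0.04,0.02,0,0]])

```text
time: 50.2
tool_pos: [0.5159, -0.2989, 0.2026]
tool_rot: [3.129, -0.018, -0.024]
contact_force: [0.5, -0.5, 0.5]
opening: 0.0911
grip_force: 0.0
```

send_rows(targets=[[1,-0.04,0.02,0.02,0],[1,-0.04,0.02,0.02,0],[1,0,0,0,0],[1,0,0,0,0],[1,0,0,0,0]])

```text
time: 50.7
tool_pos: [0.4295, -0.2542, 0.2337]
tool_rot: [3.141, -0.0, -0.024]
contact_force: [-0.3, 0.5, -0.0]
opening: 0.0918
grip_force: 0.0
```

```bash
python3 - <<'E'
from h import *
s=observe();print(s["time"],s["tool_pos"],s["contact_force"])
p,d,P=snap("wrist","w23");print("presser",[str(b) for b in blobs(P,.080,.095,.5,.62,-.36,-.25,100)],"foot",[str(b) for b in blobs(P,.014,.028,.48,.62,-.4,-.25,100)])
print("pry",[str(b) for b in blobs(P,.02,.034,.41,.47,-.4,-.15,100)])
p,d,P=snap("side","s23")
print("presser side",[str(b) for b in blobs(P,.077,.095,.5,.6,-.36,-.25,10)])
for y in (.12,.21):
    for x in (.52,.67):
        k=P[(abs(P[...,0]-x)<.01)&(abs(P[...,1]-y)<.006)&(P[...,2]>.04)&(P[...,2]<.15)];print(y,x,np.round(np.median(k,axis=0)*1000,1),end=" ")
E
```

```text
50.7 [ 0.42946315 -0.25416077  0.23372844] [-0.2725381   0.53507023 -0.03473495]
presser ['[ 5.479e+02 -3.139e+02  4.030e+01  2.420e+01 -1.300e+00  8.760e+01\n  1.376e+03]'] foot ['[ 547.9 -313.1   60.2   35.6    1.7   17.6  356. ]']
pry ['[ 435.8 -265.7   90.4   20.6  -89.6   27.7 1786. ]']
presser side ['[ 548.  -313.9   39.6   29.5   -1.    85.6  114. ]']
0.12 0.52 [519.8 120.8  79.3] 0.12 0.67 [670.  120.3  79.3] 0.21 0.52 [521.2 210.4  79.8] 0.21 0.67 [670.  210.1  79.4]
```

Both tools are at rest on the mat, the presser upright (grip top at 87.6 mm) and the pry tool flat. The cover is shut, so I'll hand in.

```bash
python3 -c "from cell import *; print(hand_in())"
```

```text
the job is handed in; nothing more can be done
None
```

I handed the job in at about 51 s, and no verdict was shown: all three cells are home, the cover is shut, the seam was swept in one stroke at about 8 N, and both tools are back on the mat.

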